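Put each engine part into the casting it belongs to

ROBOT

A 6-joint arm with a two-finger parallel gripper is mounted at the origin on a cart in front of the work surface, level with it; the furniture and walls round the work are solid. World frame = base frame: x ahead of the robot, y to its left, z up, the work surface at z = 0. Lengths are in mm, angles in rad, forces in N, time in s.
With the tool pointing down it reaches from about 350 to 875 mm from the base axis. Payload 4.2 kg.
Tool frame: the origin (TCP) lies at the very end of the fingers, on their centre line; the grasp point (between the pads) lies arm.hold_point_z behind it (arm.hold_point_z is the distance from the TCP to the grasp point, in mm); z points along the fingers, y is the direction in which the jaws open and shut (so a half turn about z gives the same grasp; the last joint's range is limited). The gripper opens to 85 mm and grips with 20 to 120 N. Pads are 22 mm wide; open, the fingers measure 114 mm over their backs; the gripper's body (76 mm by 85 mm) begins 54 mm behind the grasp point. The pads swing forward as they close: fully open they stand 13 mm farther back than shut.
Start: joints at [1.435, 0.385, 0.008, 0, -1.194, -0.259], TCP at [240.356, 576.912, 231.312] pointing down, gripper open.
Joint ranges: [-3.14, 3.14], [-1.21, 2.06], [-1.07, 1.41], [-3.16, 2.05], [-2.99, -0.16], [-3.1, 3.1]. Speed limits (rad/s): [2.79, 2.79, 3.14, 3.14, 3.14, 3.14].

INTERFACE

Orientations are given as a unit quaternion [x, y, z, w].
In Python, from bench import arm gives the robot as it stands.
- The arm moves only by the tool step_arm, never from a script. Its argument "series" is a list of rows, each a list of 6 numbers: the shift along the world's x, y, z scaled (see below), then the turn, a rotation vector about the world's x, y, z scaled (see below). A call has 1 to 12 rows; each row is the pose to reach, as a shift and turn from the pose commanded when the call began; what a row does not reach only later rows make up. The controller multiplies each number of a shift by 400 mm and each number of a turn by pi/2 rad. A row lasts 1/12 s, in which the tool goes at most 41.7 mm and 7.16 degrees, less where a joint would pass 70% of its speed; a pose out of reach is approached as far as the arm can. A call with a number of a shift or a turn outside -1 to 1 is refused whole. A call with a gripper value outside its range is refused whole. "jaw" is the opening, from -1 (shut) to 1 (fully open), set as the call begins (left out, the last holds). The fingers move at their own pace and stop on an object; the grip force is fixed at half the most. Time passes only in rows, so rows that repeat a pose let the fingers close. It gives the time, the measured TCP pose, the force and the opening at its end, in the units of the state.
- arm.read_state(): the state, without advancing time (a new reading comes with each control period).
- arm.get_image(name): name is "scene" or "top" or "wrist"; returns a dict with "image" (480x640x3 uint8, red, green, blue), "camera_matrix" (3x3 intrinsics, pixels), "world_from_camera" (4x4, takes a point from camera to world coordinates). Camera axes: x right, y up, looking along -z (the intrinsics and any distortion apply to the point x, -y, -z); pixel columns grow to the right and rows downward; lengths in mm; the calibration is good to about 2 mm. The wrist camera is an equidistant fisheye: a pixel r from the principal point sees the ray r / f radians off the axis. A picture is of the moment at which its call begins. There is no depth.
- arm.job_done(): hands the job in, once; it reports no verdict.
The state is a dict: "clock": time; "joints": joint angles; "joint_vel": joint speeds; "joint_efforts": joint torques, N m; "position": TCP position; "ee_rot": TCP orientation; "contact_force": force on the tool from outside, world axes, zero at the start; "wrist_torque": the same for the moment, N m; "gripper_width": finger opening in mm.
Only numpy, scipy, OpenCV 4.12 (cv2) and the standard library are available. Lean on these libraries where they do the work, as an engineer would, in place of code of your own. Each camera call takes 0.05 s, during which the arm holds its last target.

TASK

Get the engine parts ready for assembly by putting each into the casting it belongs to. Seat the ball bearing flat in the round bearing carrier and then stand the spacer sleeve upright on the middle of it, stand the piston upright, crown up as it is now, in the tapered ring compressor on top of the finned barrel, and stand the valve spring upright in the empty pocket of the cylinder head. Lower the parts into place rather than dropping them, each fully home, and leave all four standing there.

Things in the scene. Friction and masses are not known exactly. Their poses are not given: they have to be found in the camera images.
- bearing: Steel ball bearing lying flat on the bench: a plain ring with a visible bore, 47 mm outside diameter, 14 mm high. Loose, about 0.13 kg. It is solid to the gripper; grip across the 47 mm outside. Origin: centre of its underside; z up along its axis.
- spacer_sleeve: Plain steel tube standing on end, 24 mm diameter, 52 mm high; the thinnest upright part, with smooth walls. Loose, about 0.16 kg; grip across 24 mm. Origin: centre of its underside; z up along its axis.
- piston: Light-metal piston standing on its skirt, crown up, 62 mm diameter, 54 mm high. Loose, about 0.21 kg; grip across 62 mm near the top, from any side. Origin: centre of its underside; z up along its axis.
- valve_spring: Steel coil spring standing on end, 28 mm diameter, 42 mm high, rigid here. Loose, about 0.06 kg; grip across 28 mm near the top. Origin: centre of its underside; z up along its axis.
- bearing_carrier: Round aluminium flange casting, fixed: flange 100 mm wide, 8 mm thick; central boss 69 mm wide, rim at z 20 mm. Bearing bore: 61 mm wide at the rim, tapering over 5 mm to 53 mm, straight 3 mm to the shoulder at z 12. The seated bearing lies at z 12 to 26 (6 mm proud: let go by the fingertips), the sleeve on the bearing's middle at z 26 to 78. Origin: on the bore axis at bench level, z up.
- barrel: Square finned aluminium barrel 98x98 mm, fixed, deck at z 46 mm, corner studs to z 58. On it a round steel ring compressor, 86 mm wide, rim at z 68: mouth 81 mm, tapering over 12 mm to 67 mm, straight 10 mm to the deck, where the piston stops (then at z 46 to 100; 32 mm proud). Small clamp screw on its -x side. Origin: on the bore axis at bench level, z up.
- cylinder_head: Finned aluminium block, fixed, x -35 to 87, y -40 to 40 mm, top z 22; two round bosses 49 mm wide, rims z 38. Origin: at bench level under the empty pocket: mouth 42 mm, tapering over 8 mm to 33, straight 8 mm to the floor at z 22 (brass guide inside is no hindrance; spring then at z 22 to 64). The boss 52 mm along +x holds a fitted spring, top z 73: close fingers along y.
There are look-alikes about, which are no part of the job. Of the things that look like the bearing, the larger one is meant.

How it is judged:
By the outcome, as a careful person would: the job done as asked, in the order asked, and still so for the second after the job is handed in, with the robot touching nothing.
It also fails if it takes over 106 s, if anything falls off the work surface, if the arm or the gripper's body presses on something with over 40 N, if the wrist force passes 120 N, or if a joint passes its speed limit or range.

## Working session

There is one attempt and no reset: what is moved stays moved. The work goes in short steps, Python scripts to look and compute and a tool call to move; the robot and the scene stay as the last step left them, time stands still between calls to the robot, and variables do not carry over. Pictures are saved under pics/ and viewed, and the job is handed in when it is done.

Besides the shell and the picture viewer there is one more tool, called after "Request:" as a command line: name --pt "numbers of a row" for each row, then --argument value for the rest. step_arm: Moves the arm, as the interface text tells. Shifts and turns lie within -1 to 1; 1 stands for 400 mm of shift or pi/2 rad of turn. Its arguments: {"type":"object","properties":{"series":{"type":"array","items":{"type":"array","items":{"type":"number","minimum":-1,"maximum":1}}},"jaw":{"type":"number"}},"required":["series"]}

```bash
ls; mkdir -p pics
python3 - <<'E'
from bench import arm
import cv2
for n in("scene","top","wrist"):
    d=arm.get_image(n); cv2.imwrite(f"pics/{n}0.png",d["image"][:,:,::-1]); print(n,d["camera_matrix"].tolist(),d["world_from_camera"].round(3).tolist(),[k for k in d])
print(arm.read_state(),arm.hold_point_z)
E
```

```text
pics
scene [[458.5486245864803, 0.0, 319.65548397046274], [0.0, 458.5486245864803, 237.34674064158614], [0.0, 0.0, 1.0]] [[0.59, 0.494, -0.638, -39.728], [-0.807, 0.35, -0.476, -492.589], [-0.012, 0.796, 0.605, 546.384], [0.0, 0.0, 0.0, 1.0]] ['image', 'camera_matrix', 'world_from_camera']
top [[590.9949847275254, 0.0, 302.1885906019148], [0.0, 590.9949847275254, 242.08570766781187], [0.0, 0.0, 1.0]] [[-0.01, 0.997, -0.082, 406.684], [-1.0, -0.008, 0.021, -87.112], [0.02, 0.082, 0.996, 1339.659], [0.0, 0.0, 0.0, 1.0]] ['image', 'camera_matrix', 'world_from_camera']
wrist [[371.64829954431775, 0.0, 323.47795084486074], [0.0, 371.64829954431775, 240.77055815039674], [0.0, 0.0, 1.0]] [[-0.384, 0.875, 0.294, 316.567], [-0.924, -0.364, -0.12, 545.576], [0.002, -0.318, 0.948, 372.881], [0.0, 0.0, 0.0, 1.0]] ['image', 'camera_matrix', 'world_from_camera']
{'clock': 0.15, 'joints': array([ 1.43457367e+00,  3.85401258e-01,  6.94259701e-03, -3.32453639e-04,
       -1.19401785e+00, -2.58585124e-01]), 'joint_vel': array([-0.00050333, -0.00229042,  0.00423601,  0.0003279 , -0.00115591,
       -0.00054853]), 'joint_efforts': array([ 1.52371311e-03, -3.92678797e+01,  1.88581610e+01,  4.18865606e+00,
       -3.44664732e-03,  2.45430876e-06]), 'position': array([240.22484806, 576.51287306, 230.46402294]), 'ee_rot': array([ 9.80566662e-01, -1.96184329e-01, -1.02860415e-04,  8.47968450e-04]), 'contact_force': array([ 0.96233255,  0.63045138, -1.0821785 ]), 'wrist_torque': array([-0.03796264,  0.00678141,  0.0401613 ]), 'gripper_width': 85.43901920444446} 18.700000000000003
```

View pics/top0.png

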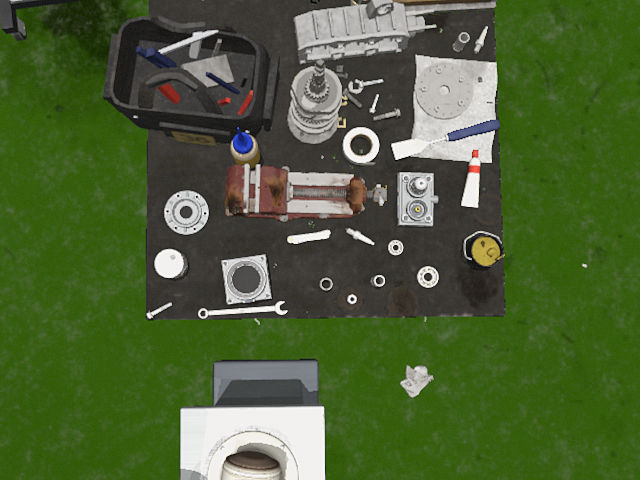

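View pics/scene0.png

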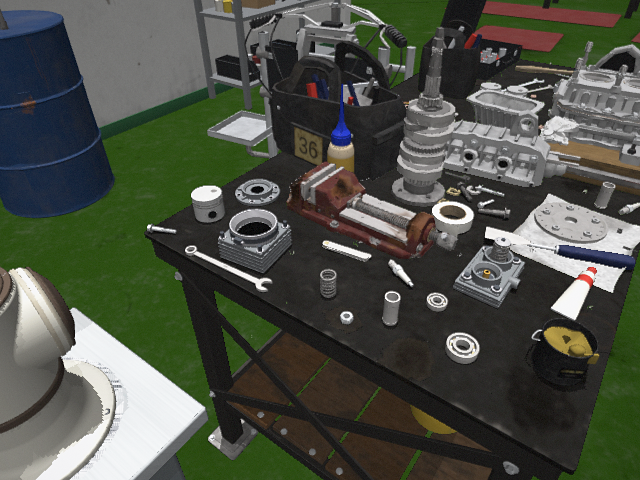

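View pics/wrist0.png

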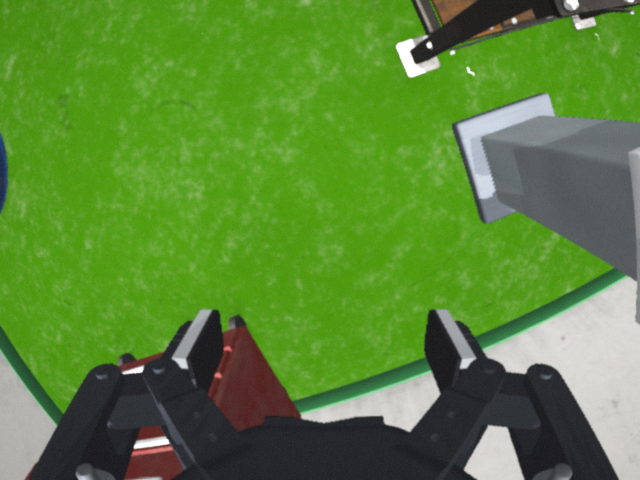

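The top view shows these parts:
- Piston (171,264), barrel (246,280), carrier (186,212) and head (416,200).
- Two bearing candidates at (428,277) and (396,247). The one at (428,277) is larger, so it fits.
- Uprights: (326,284) looks coiled, so it should be the spring. (378,281) looks smooth, so it should be the sleeve. (461,42) is a far tube look-alike.

I'll confirm these in crops.

```bash
cat > h.py <<'E'
import numpy as np,cv2
from bench import arm
def ray(d,u,v,fish=False):
    K=d["camera_matrix"];T=d["world_from_camera"]
    x=(u-K[0,2])/K[0,0];y=(v-K[1,2])/K[1,1]
    if fish:
        r=np.hypot(x,y); s=np.sinc(r/np.pi); c=np.array([x*s,-y*s,-np.cos(r)])
    else: c=np.array([x,-y,-1.])
    return T[:3,3],T[:3,:3]@c
def at(d,u,v,z,fish=False):
    o,r=ray(d,u,v,fish); return o+r*(z-o[2])/r[2]
def proj(d,P,fish=False):
    K=d["camera_matrix"];T=d["world_from_camera"]
    c=T[:3,:3].T@(np.asarray(P,float)-T[:3,3]); x,y,z=c[0],-c[1],-c[2]
    if fish:
        rr=np.hypot(x,y);th=np.arctan2(rr,z);k=th/max(rr,1e-9);x*=k;y*=k
    else: x/=z;y/=z
    return np.array([K[0,0]*x+K[0,2],K[1,1]*y+K[1,2]])
def circ(d,img,P,r,fish=False,col=(0,0,255),s=1,off=(0,0)):
    a=np.linspace(0,2*np.pi,73)
    q=np.array([(proj(d,[P[0]+r*np.cos(t),P[1]+r*np.sin(t),P[2]],fish)-off)*s for t in a])
    cv2.polylines(img,[np.int32(q*8)],True,col,1,cv2.LINE_AA,3)
E
python3 - <<'E'
from h import *
t=arm.get_image("top")
for n,u,v,z in[("piston",171,262,54),("barrel",246,279,68),("carrier",186,212,20),("spring",326,284,42),("sleeve",378,280,52),("bearing",428,277,14),("smallb",396,247,10),("pocket",416.5,210,38),("spr2",418.5,183,73)]: print(n,at(t,u,v,z).round(1))
a=t["image"][150:330,140:300]; b=t["image"][150:330,300:460]
cv2.imwrite("pics/topc.png",cv2.resize(np.hstack([a,b])[:,:,::-1],None,fx=2.5,fy=2.5,interpolation=cv2.INTER_CUBIC))
s=arm.get_image("scene")["image"]
cv2.imwrite("pics/scc.png",cv2.resize(s[220:400,180:580][:,:,::-1],None,fx=2,fy=2,interpolation=cv2.INTER_CUBIC))
E
```

```text
piston [471.  170.4  54. ]
barrel [432.4   7.1  68. ]
carrier [584.5 144.6  20. ]
spring [ 420.3 -166.    42. ]
sleeve [ 427.9 -279.    52. ]
bearing [ 434.2 -397.7   14. ]
smallb [ 502.7 -327.7   10. ]
pocket [ 583.  -370.3   38. ]
spr2 [ 637.5 -368.6   73. ]
```

View pics/topc.png

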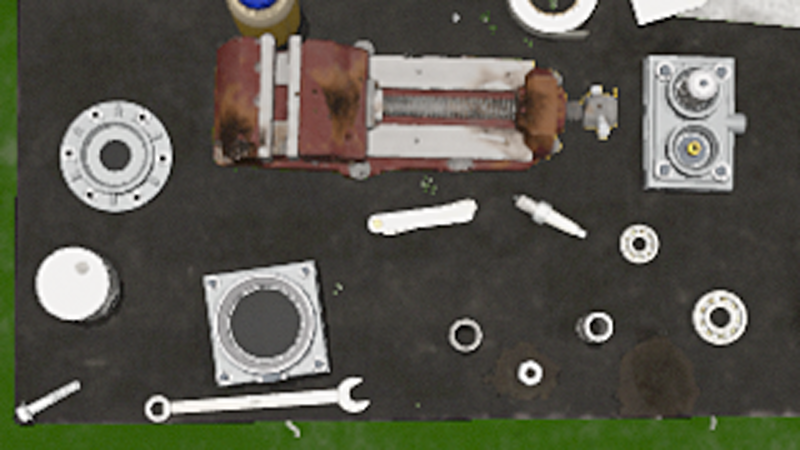

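View pics/scc.png

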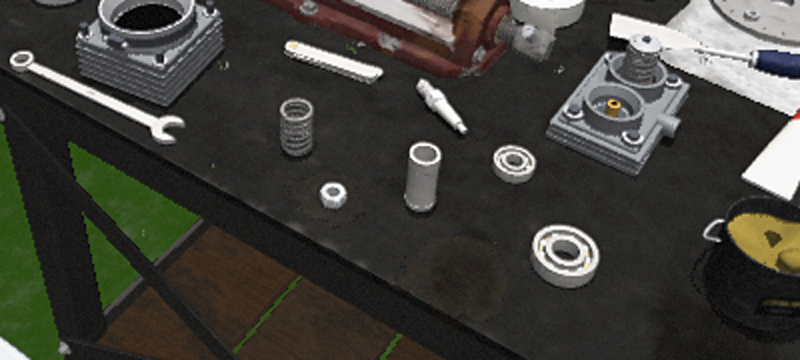

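The crops confirm it. (326,284) is the coiled spring, (378,281) the smooth sleeve, (428,277) the larger bearing, and the smaller one at (396,247) is a decoy. The head's empty pocket, with the brass guide, is at (416,210). Next I'll move in for wrist views.

Request:
step_arm --pt "0.4 -0.9 0 0 0 0.25" --pt "0.4 -0.9 0 0 0 0.25" --pt "0.4 -0.9 0 0 0 0.25" --pt "0.4 -0.9 0 0 0 0.25" --pt "0.4 -0.9 0 0 0 0.25" --pt "0.4 -0.9 0 0 0 0.25" --pt "0.4 -0.9 0 0 0 0.25" --pt "0.4 -0.9 0 0 0 0.25" --pt "0.4 -0.9 0 0 0 0.25" --pt "0.4 -0.9 0 0 0 0.25" --pt "0.4 -0.9 0 0 0 0.25"

```text
clock: 1.17
position: [400.9, 213.6, 231.4]
ee_rot: [1.0, -0.003, -0.0, 0.0]
contact_force: [0.2, -0.3, 0.6]
gripper_width: 85.5
```

Request:
step_arm --pt "0.25 -0.35 0 0 0 0" --pt "0.25 -0.35 0 0 0 0" --pt "0.25 -0.35 0 0 0 0" --pt "0.25 -0.35 0 0 0 0" --pt "0.25 -0.35 0 0 0 0" --pt "0.25 -0.35 0 0 0 0" --pt "0.25 -0.35 0 0 0 0"

```text
clock: 1.75
position: [500.2, 77.1, 231.0]
ee_rot: [1.0, -0.001, -0.0, -0.0]
contact_force: [0.0, -0.2, 0.1]
gripper_width: 85.5
```

Run:
```python
from h import *
d=arm.get_image("wrist"); s=arm.read_state(); print(s["clock"],s["position"].round(1),s["ee_rot"].round(4),s["joints"].round(2),s["contact_force"].round(1))
np.save("pics/w1.npy",d,allow_pickle=True)
cv2.imwrite("pics/w1.png",d["image"][:,:,::-1])
print(d["world_from_camera"].round(2))
for p in([471,170.4,54],[432.4,7.1,68],[584.5,144.6,20]):print(proj(d,p,True).round())
```

```text
1.8 [499.9  77.7 231.1] [ 1.e+00 -7.e-04 -2.e-04 -1.e-04] [ 0.48  0.18 -0.28 -0.   -1.11  1.09] [ 0.2  0.6 -0.7]
[[-0.0000e+00  9.5000e-01  3.2000e-01  5.8288e+02]
 [-1.0000e+00 -0.0000e+00 -0.0000e+00  7.7080e+01]
 [-0.0000e+00 -3.2000e-01  9.5000e-01  3.7343e+02]
 [ 0.0000e+00  0.0000e+00  0.0000e+00  1.0000e+00]]
[224. 246.]
[399. 290.]
[252. 120.]
```

View pics/w1.png

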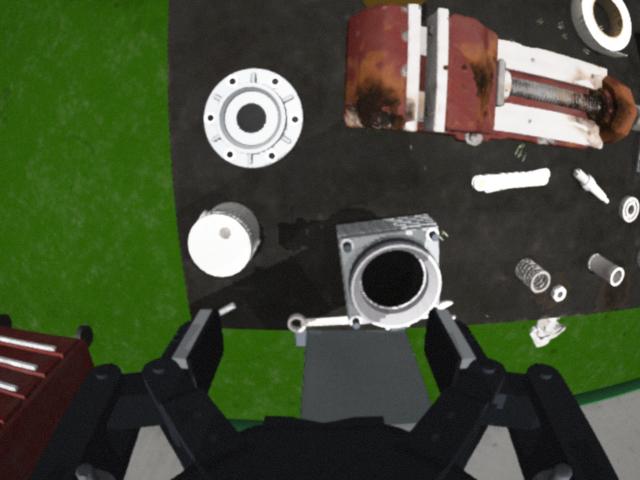

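The wrist view shows the piston crown at (225,240), the carrier at (252,118) and the ring compressor at (395,285). I'll fit known-radius circles to their edges.

```bash
cat >> h.py <<'E'
def fit(d,P,circles,fish,R=9,signed=None):
    """circles: (radius,z) ; grid search of centre maximising the edge strength along the circles"""
    g=cv2.GaussianBlur(cv2.cvtColor(d["image"],cv2.COLOR_RGB2GRAY).astype(np.float32),(0,0),1.0)
    gx=cv2.Sobel(g,cv2.CV_32F,1,0)/8;gy=cv2.Sobel(g,cv2.CV_32F,0,1)/8
    a=np.linspace(0,2*np.pi,90,endpoint=False)
    def sc(x,y):
        tot=0
        for r,z in circles:
            q=np.array([proj(d,[x+r*np.cos(t),y+r*np.sin(t),z],fish) for t in a],np.float32)
            c=np.array(proj(d,[x,y,z],fish)); tn=np.roll(q,-1,0)-np.roll(q,1,0); n=np.stack([tn[:,1],-tn[:,0]],1); n/=np.linalg.norm(n,axis=1)[:,None]
            m=lambda G:cv2.remap(G,q[:,0].reshape(-1,1).copy(),q[:,1].reshape(-1,1).copy(),cv2.INTER_LINEAR)[:,0]
            tot+=np.minimum(np.abs(m(gx)*n[:,0]+m(gy)*n[:,1]),30).mean()
        return tot
    b=np.array(P[:2],float)
    for st,k in((2.,int(R//2)),(0.7,3),(0.25,3)):
        c=[(sc(b[0]+i*st,b[1]+j*st),b[0]+i*st,b[1]+j*st) for i in range(-k,k+1) for j in range(-k,k+1)]
        m=max(c); b=np.array(m[1:])
    return b.round(1),round(m[0],1)
def overlay(d,items,box,s,fn,fish):
    u0,v0,u1,v1=box
    im=cv2.resize(np.ascontiguousarray(d["image"][v0:v1,u0:u1,::-1]),None,fx=s,fy=s,interpolation=cv2.INTER_CUBIC)
    for P,r in items: circ(d,im,P,r,fish,(0,0,255),s,np.array([u0-.5,v0-.5]) if s>1 else np.array([u0,v0]))
    cv2.imwrite(fn,im)
E
python3 - <<'E'
from h import *
d=np.load("pics/w1.npy",allow_pickle=True).item()
it=[]
for n,P,C in[("piston",(471,170),[(31,54)]),("barrel",(432,7),[(43,68),(40.5,68)]),("carrier",(584,145),[(50,8),(30.5,20),(34.5,20)])]:
    b,s=fit(d,P,C,True); print(n,b,s); it+=[((b[0],b[1],z),r) for r,z in C]
overlay(d,it,(170,50,470,350),2,"pics/w1o.png",True)
E
```

```text
piston [471. 176.] 29.0
barrel [431.6   7.9] 41.2
carrier [587.3 147.7] 57.3
```

View pics/w1o.png

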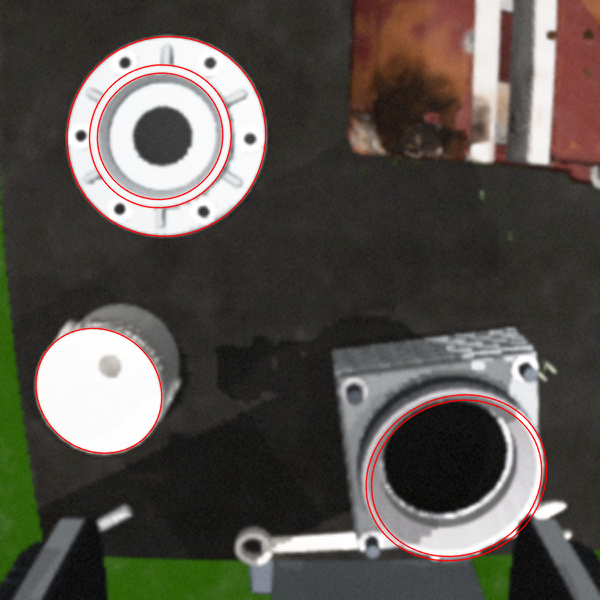

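Request:
step_arm --pt "-0.1 -0.95 0 0 0 0" --pt "-0.1 -0.95 0 0 0 0" --pt "-0.1 -0.95 0 0 0 0" --pt "-0.1 -0.95 0 0 0 0" --pt "-0.1 -0.95 0 0 0 0" --pt "-0.1 -0.95 0 0 0 0" --pt "-0.1 -0.95 0 0 0 0" --pt "-0.1 -0.95 0 0 0 0" --pt "-0.1 -0.95 0 0 0 0" --pt "-0.1 -0.95 0 0 0 0" --pt "-0.1 -0.95 0 0 0 0"

```text
clock: 2.72
position: [460.3, -303.7, 231.0]
ee_rot: [1.0, -0.002, -0.0, -0.0]
contact_force: [0.6, 0.3, -0.1]
gripper_width: 85.5
```

Run:
```python
from h import *
d=arm.get_image("wrist"); s=arm.read_state(); print(s["clock"],s["position"].round(1),s["ee_rot"].round(4),s["joints"].round(2),s["contact_force"].round(1))
np.save("pics/w2.npy",d,allow_pickle=True)
cv2.imwrite("pics/w2.png",d["image"][:,:,::-1])
it=[]
for n,P,C in[("spring",(420,-166),[(14,42)]),("sleeve",(428,-279),[(12,52)]),("bearing",(434,-398),[(23.5,14)]),("pocket",(583,-370),[(24.5,38),(21,38)])]:
    b,s=fit(d,P,C,True); print(n,b,s); it+=[((b[0],b[1],z),r) for r,z in C]
overlay(d,it,(120,50,520,350),2,"pics/w2o.png",True)
```

```text
2.7667 [ 460.5 -302.4  231.1] [ 1.0e+00 -1.1e-03 -1.0e-04 -2.0e-04] [-0.29  0.26 -0.18 -0.   -1.14  1.86] [ 0.7 -0.3 -0.4]
spring [ 422.4 -166. ] 11.7
sleeve [ 428.2 -280.8] 29.6
bearing [ 437.2 -396.2] 30.0
pocket [ 587.2 -372.7] 38.9
```

View pics/w2o.png

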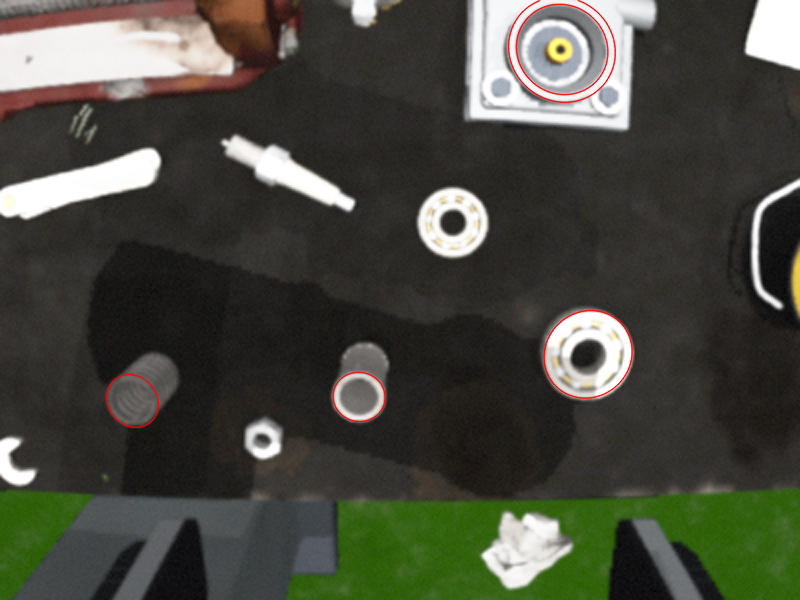

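All the fits sit on their edges: spring (106–158, 375–427 in the crop), sleeve, large bearing and the pocket mouth. Now I'll hover over the bearing with the jaws partly closed, to learn where the fingertips sit relative to the TCP.

Request:
step_arm --pt "-0.05 -0.23 -0.1 0 0 0" --pt "-0.05 -0.23 -0.2 0 0 0" --pt "-0.05 -0.23 -0.3 0 0 0" --pt "-0.05 -0.23 -0.38 0 0 0" --pt "-0.05 -0.23 -0.38 0 0 0" --pt "-0.05 -0.23 -0.38 0 0 0" --pt "-0.05 -0.23 -0.38 0 0 0" --jaw 0.4

```text
clock: 3.35
position: [440.9, -393.2, 78.9]
ee_rot: [1.0, 0.0, -0.001, -0.0]
contact_force: [0.4, -0.1, 1.2]
gripper_width: 59.7
```

Run:
```python
from h import *
d=arm.get_image("wrist"); s=arm.read_state(); p=s["position"]; print(s["clock"],p.round(1),s["gripper_width"],s["contact_force"].round(1))
np.save("pics/w3.npy",d,allow_pickle=True)
b,sc=fit(d,(437.2,-396.2),[(23.5,14)],True); print(b,sc)
overlay(d,[((b[0],b[1],14),23.5)],(160,130,500,400),2,"pics/w3o.png",True)
for dn,w in(("w2",85.5),("w3",s["gripper_width"])):
  D=np.load(f"pics/{dn}.npy",allow_pickle=True).item(); q=p if dn=="w3" else np.array([460.5,-302.4,231.1])
  for h in(0,5,10,15): print(dn,h,[proj(D,[q[0]+sx,q[1]+sy*w/2,q[2]+h],True).round(1).tolist() for sx in(11,-11) for sy in(1,-1)])
```

```text
3.4 [ 442.2 -394.1   80.8] 59.466809102360244 [-0.1 -0.5  0.7]
[ 436.5 -396.9] 28.4
w2 0 [[223.1, 292.2], [418.6, 291.9], [228.7, 334.4], [413.5, 334.2]]
w2 5 [[220.3, 297.3], [421.3, 297.0], [226.3, 340.2], [415.8, 340.1]]
w2 10 [[217.3, 302.8], [424.1, 302.5], [223.8, 346.4], [418.2, 346.3]]
w2 15 [[214.2, 308.6], [427.0, 308.3], [221.2, 352.9], [420.7, 352.8]]
w3 0 [[256.0, 292.3], [395.4, 292.5], [259.8, 335.4], [391.2, 335.6]]
w3 5 [[254.0, 297.6], [397.5, 297.9], [258.1, 341.6], [393.0, 341.7]]
w3 10 [[251.9, 303.3], [399.7, 303.5], [256.3, 348.0], [394.8, 348.1]]
w3 15 [[249.7, 309.3], [402.0, 309.6], [254.5, 354.7], [396.8, 354.9]]
```

View pics/w3o.png

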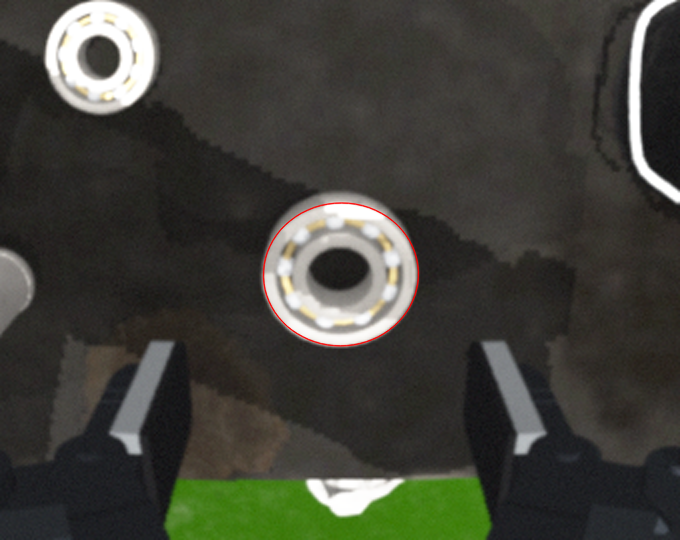

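The fingertips sit about 8 mm behind the TCP at an opening of 59 mm (tips at crop (180,342) and (475,342)). The bearing centre is at about (436.8,-396.5). I'll descend and take it by its upper ~4–5 mm.

Request:
step_arm --pt "-0.009 -0.0035 -0.09 0 0 0" --pt "-0.009 -0.0035 -0.14 0 0 0" --pt "-0.009 -0.0035 -0.17 0 0 0" --pt "-0.009 -0.0035 -0.19 0 0 0" --pt "-0.009 -0.0035 -0.19 0 0 0" --pt "-0.009 -0.0035 -0.19 0 0 0"

```text
clock: 3.9
position: [438.5, -396.6, 5.3]
ee_rot: [1.0, -0.0, 0.001, 0.001]
contact_force: [-0.2, -0.4, 0.4]
gripper_width: 59.5
```

Request:
step_arm --pt "0 0 0 0 0 0" --pt "0 0 0 0 0 0" --pt "0 0 0 0 0 0" --pt "0 0 0 0 0 0" --pt "0 0 0 0 0 0" --pt "0 0 0 0 0 0" --jaw -1

```text
clock: 4.4
position: [438.3, -396.9, 6.0]
ee_rot: [1.0, -0.001, 0.002, 0.001]
contact_force: [-0.5, 2.6, 6.0]
gripper_width: 44.2
```

Request:
step_arm --pt "0 0 0.04 0 0 0" --pt "0 0 0.1 0 0 0" --pt "0 0 0.2 0 0 0" --pt "0 0 0.3 0 0 0" --pt "0 0 0.3 0 0 0" --pt "0 0 0.3 0 0 0"

```text
clock: 4.9
position: [438.6, -397.3, 127.5]
ee_rot: [1.0, -0.001, 0.004, 0.002]
contact_force: [-0.3, 0.1, -2.2]
gripper_width: 43.6
```

```bash
cat > snap.py <<'E'
import sys
from h import *
n=sys.argv[1]
d=arm.get_image("wrist"); s=arm.read_state(); print(s["clock"],s["position"].round(1),s["gripper_width"].round(1),s["contact_force"].round(1),s["joints"].round(2))
np.save(f"pics/{n}.npy",d,allow_pickle=True)
b=[int(x) for x in sys.argv[2].split(",")] if len(sys.argv)>2 else (160,130,500,400)
overlay(d,[],b,2,f"pics/{n}.png",True)
E
python3 snap.py w4
```

```text
Traceback (most recent call last):
  File "snap.py", line 4, in <module>
    d=arm.get_image("wrist"); s=arm.read_state(); print(s["clock"],s["position"].round(1),s["gripper_width"].round(1),s["contact_force"].round(1),s["joints"].round(2))
                                                                                          ^^^^^^^^^^^^^^^^^^^^^^^^
AttributeError: 'float' object has no attribute 'round'
```

```bash
sed -i 's/s\["gripper_width"\].round(1)/s["gripper_width"]/' snap.py; python3 snap.py w4
```

```text
5.0 [ 436.2 -396.   123.4] 43.90782916759493 [-0.1 -0.4 -1.5] [-0.46  0.42 -0.23 -0.   -0.92  2.03]
```

View pics/w4.png

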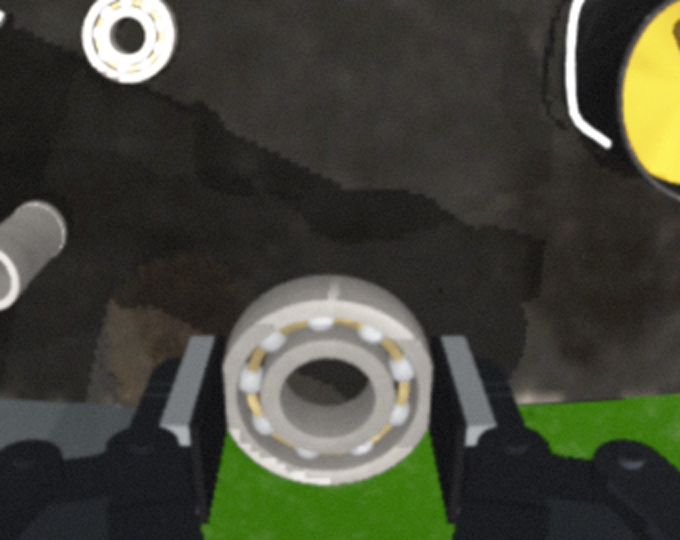

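The bearing is gripped level between the pads, with its centre at about crop (328,385). Carrying it to the carrier, clear of the vise.

Request:
step_arm --pt "0.02 0.1 0.03 0 0 0" --pt "0.04 0.2 0.05 0 0 0" --pt "0.06 0.3 0.05 0 0 0" --pt "0.08 0.4 0.05 0 0 0" --pt "0.1 0.5 0.05 0 0 0" --pt "0.1 0.6 0.05 0 0 0" --pt "0.1 0.7 0.05 0 0 0" --pt "0.1 0.8 0.05 0 0 0" --pt "0.1 0.9 0.05 0 0 0" --pt "0.1 1 0.05 0 0 0"

```text
clock: 5.83
position: [475.3, 5.1, 141.9]
ee_rot: [1.0, -0.001, -0.002, 0.0]
contact_force: [0.8, -1.3, -1.1]
gripper_width: 43.8
```

Request:
step_arm --pt "0.03 0.1 0 0 0 0" --pt "0.06 0.2 0 0 0 0" --pt "0.09 0.3 -0.02 0 0 0" --pt "0.17 0.36 -0.05 0 0 0" --pt "0.24 0.36 -0.08 0 0 0" --pt "0.275 0.36 -0.12 0 0 0" --pt "0.275 0.36 -0.15 0 0 0" --pt "0.275 0.36 -0.15 0 0 0" --pt "0.275 0.36 -0.15 0 0 0"

```text
clock: 6.58
position: [585.3, 146.7, 81.0]
ee_rot: [1.0, -0.001, -0.002, 0.001]
contact_force: [-0.2, 0.1, -1.5]
gripper_width: 43.6
```

```bash
python3 snap.py w5
python3 - <<'E'
from h import *
d=np.load("pics/w5.npy",allow_pickle=True).item()
print("carrier",fit(d,(587,148),[(50,8)],True))
c=np.array([586.76,147.51,83.31])
print("bearing",fit(d,c,[(23.5,83.31+10.7)],True,R=5))
E
```

```text
6.6333 [586.  147.   82.5] 43.73815050035357 [-0.1 -0.3 -1.6] [ 0.51  0.49 -0.23  0.   -0.85  1.06]
carrier (array([588.4, 147.3]), np.float32(25.0))
bearing (array([587.5, 145.3]), np.float32(14.7))
```

View pics/w5.png

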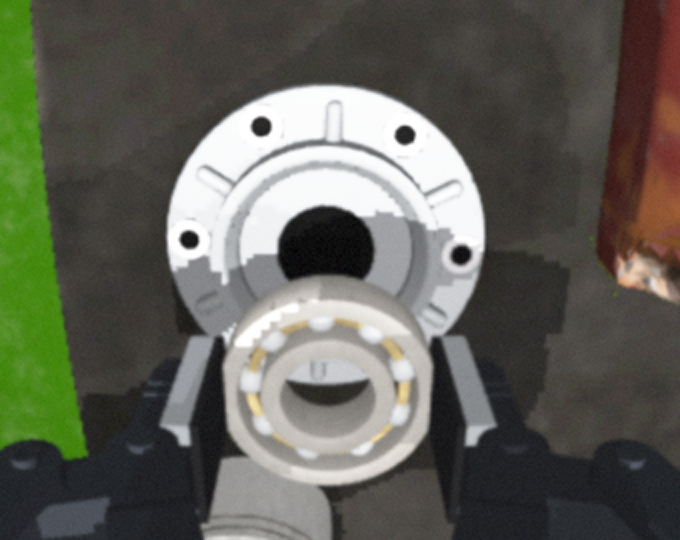

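The bearing, at crop (328,385), hangs over the carrier. The relative shift needed is about (+1,+1.5–2) mm. I'll lower it to just above the rim and look again.

Request:
step_arm --pt "0.0025 0.004 -0.05 0 0 0" --pt "0.0025 0.004 -0.1 0 0 0" --pt "0.0025 0.004 -0.13 0 0 0" --pt "0.0025 0.004 -0.135 0 0 0" --pt "0.0025 0.004 -0.135 0 0 0"

```text
clock: 7.05
position: [587.5, 148.9, 29.6]
ee_rot: [1.0, -0.001, -0.0, 0.0]
contact_force: [0.3, -0.2, -0.6]
gripper_width: 43.5
```

```bash
python3 snap.py w6
python3 - <<'E'
from h import *
d=np.load("pics/w6.npy",allow_pickle=True).item()
print("carrier",fit(d,(587,148),[(50,8)],True))
c=np.array([587.76,149.11,29.31])
b,s=fit(d,c,[(23.5,29.31+10.7)],True,R=5);print("bearing",b)
overlay(d,[((587.9,147.5,8),50),((587.9,147.5,20),34.5),((b[0],b[1],40),23.5)],(160,130,500,400),2,"pics/w6o.png",True)
E
```

```text
7.1 [588.2 149.3  30.5] 43.38404866186791 [-0.4 -0.7 -0.8] [ 0.52  0.56 -0.27  0.   -0.74  1.05]
carrier (array([588.2, 147.3]), np.float32(25.3))
bearing [586.5 149.8]
```

View pics/w6o.png

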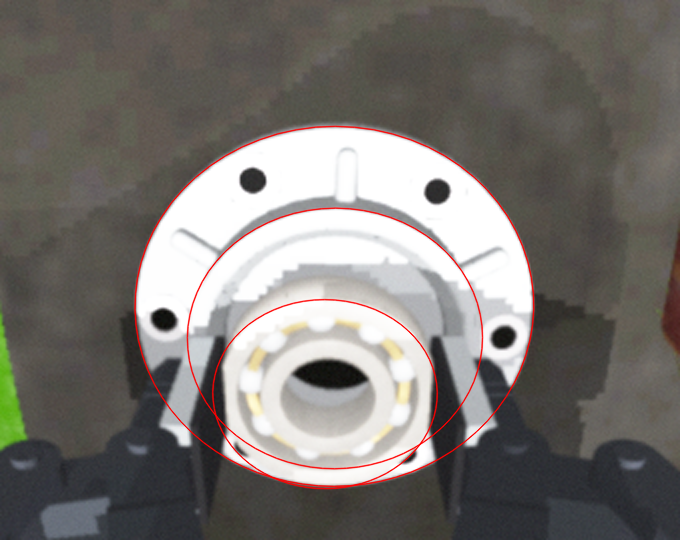

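Run:
```python
from h import *
d=np.load("pics/w6.npy",allow_pickle=True).item()
T=d["world_from_camera"];print(T.round(3))
for z in range(20,44,2):
    print(z,fit(d,(588,149),[(23.5,z)],True,R=7))
d4=np.load("pics/w4.npy",allow_pickle=True).item()
for z in range(112,138,3):
    print(z,fit(d4,(437,-396),[(23.5,z)],True,R=7))
```

```text
[[-1.00000e-03  9.48000e-01  3.18000e-01  6.70085e+02]
 [-1.00000e+00 -1.00000e-03  0.00000e+00  1.49096e+02]
 [ 0.00000e+00 -3.18000e-01  9.48000e-01  1.72142e+02]
 [ 0.00000e+00  0.00000e+00  0.00000e+00  1.00000e+00]]
20 (array([579.9, 150.8]), np.float32(11.1))
22 (array([582.4, 149.2]), np.float32(10.9))
24 (array([582.7, 149. ]), np.float32(11.7))
26 (array([581.6, 149.2]), np.float32(13.1))
28 (array([583. , 149.2]), np.float32(14.0))
30 (array([584.7, 149.2]), np.float32(14.5))
32 (array([585.8, 149. ]), np.float32(14.5))
34 (array([583.2, 149. ]), np.float32(15.3))
36 (array([584.4, 149. ]), np.float32(16.1))
38 (array([585.3, 149.7]), np.float32(16.4))
40 (array([586.4, 150. ]), np.float32(16.5))
42 (array([588.2, 150.6]), np.float32(16.4))
112 (array([ 431.4, -397.1]), np.float32(11.5))
115 (array([ 432.8, -396. ]), np.float32(13.7))
118 (array([ 434., -396.]), np.float32(15.9))
121 (array([ 435.2, -396.2]), np.float32(15.8))
124 (array([ 431.6, -396.2]), np.float32(15.1))
127 (array([ 430.3, -396.2]), np.float32(17.8))
130 (array([ 433.2, -396.2]), np.float32(22.3))
133 (array([ 435., -396.]), np.float32(20.6))
136 (array([ 437.7, -395.8]), np.float32(15.0))
```

Fitting with free height puts the bearing at about (585,149), with its top about 8 mm above the TCP, against the carrier at (588,147.3). I'll shift (+2.5,-1.5) and lower gently.

Request:
step_arm --pt "0.006 -0.004 0 0 0 0" --pt "0.006 -0.004 0 0 0 0" --pt "0.006 -0.004 -0.01 0 0 0" --pt "0.006 -0.004 -0.015 0 0 0" --pt "0.006 -0.004 -0.02 0 0 0" --pt "0.006 -0.004 -0.02 0 0 0"

```text
clock: 7.6
position: [589.8, 147.3, 20.8]
ee_rot: [1.0, -0.001, -0.0, 0.0]
contact_force: [-0.9, -0.0, -1.7]
gripper_width: 43.7
```

Request:
step_arm --pt "0 0 -0.0025 0 0 0" --pt "0 0 -0.005 0 0 0" --pt "0 0 -0.005 0 0 0"

```text
clock: 7.85
position: [590.0, 147.5, 19.1]
ee_rot: [1.0, -0.001, -0.0, 0.0]
contact_force: [-0.1, -0.3, -1.7]
gripper_width: 43.7
```

```bash
python3 snap.py w7
```

```text
7.9 [590.1 147.5  19.2] 43.70986022398585 [-0.1 -0.3 -0.8] [ 0.51  0.58 -0.27 -0.   -0.72  1.06]
```

View pics/w7.png

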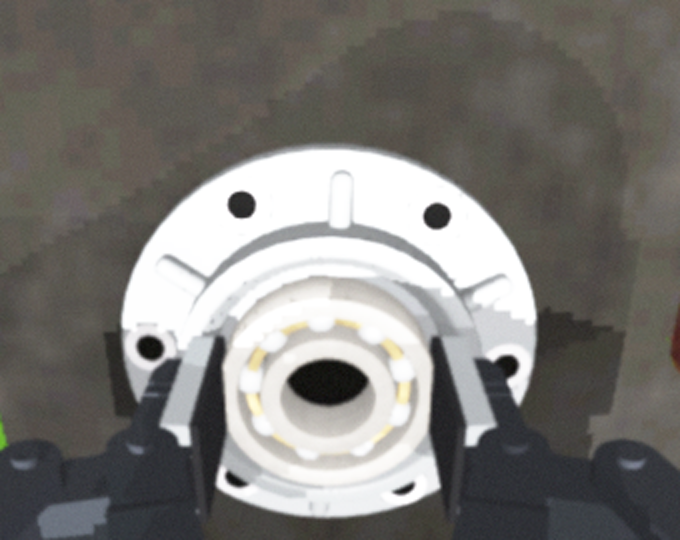

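No contact yet, and the bearing looks centred in the bore. I'll continue in 1 mm steps.

Request:
step_arm --pt "0 0 -0.0025 0 0 0" --pt "0 0 -0.005 0 0 0" --pt "0 0 -0.005 0 0 0"

```text
clock: 8.15
position: [590.3, 147.6, 18.1]
ee_rot: [1.0, -0.001, 0.0, 0.0]
contact_force: [-2.0, -0.8, 4.0]
gripper_width: 43.4
```

Request:
step_arm --pt "0 0 -0.0025 0 0 0" --pt "0 0 -0.0025 0 0 0"

```text
clock: 8.32
position: [590.4, 147.7, 18.1]
ee_rot: [1.0, -0.001, 0.0, 0.0]
contact_force: [-4.6, 0.3, 8.0]
gripper_width: 43.8
```

Request:
step_arm --pt "0 0 -0.0025 0 0 0" --pt "0 0 -0.0025 0 0 0"

```text
clock: 8.48
position: [590.3, 147.6, 18.0]
ee_rot: [1.0, -0.001, 0.0, 0.0]
contact_force: [-4.9, -0.4, 13.3]
gripper_width: 43.5
```

There is contact with a small −x reaction, so I'll ease −x and see whether it drops further.

Request:
step_arm --pt "-0.0025 0 0 0 0 0" --pt "-0.005 0 0 0 0 0" --pt "-0.005 0 0 0 0 0"

```text
clock: 8.73
position: [590.3, 147.7, 18.0]
ee_rot: [1.0, -0.0, 0.003, -0.0]
contact_force: [-0.7, -2.4, 9.8]
gripper_width: 44.1
```

```bash
python3 snap.py w8
python3 - <<'E'
from h import *
d=np.load("pics/w8.npy",allow_pickle=True).item()
for z in (22,24,26,28,30): print(z,fit(d,(587,148),[(23.5,z)],True,R=5))
print(fit(d,(588,147.5),[(50,8)],True))
E
```

```text
8.7833 [590.3 147.7  18. ] 43.55854481109281 [-0.6 -1.6 10.3] [ 0.51  0.58 -0.28  0.   -0.71  1.06]
22 (array([591.2, 147.8]), np.float32(13.4))
24 (array([587. , 147.8]), np.float32(14.5))
26 (array([588.3, 148. ]), np.float32(14.0))
28 (array([589.7, 148. ]), np.float32(12.2))
30 (array([592.2, 149.3]), np.float32(11.2))
(array([588. , 147.2]), np.float32(24.4))
```

View pics/w8.png

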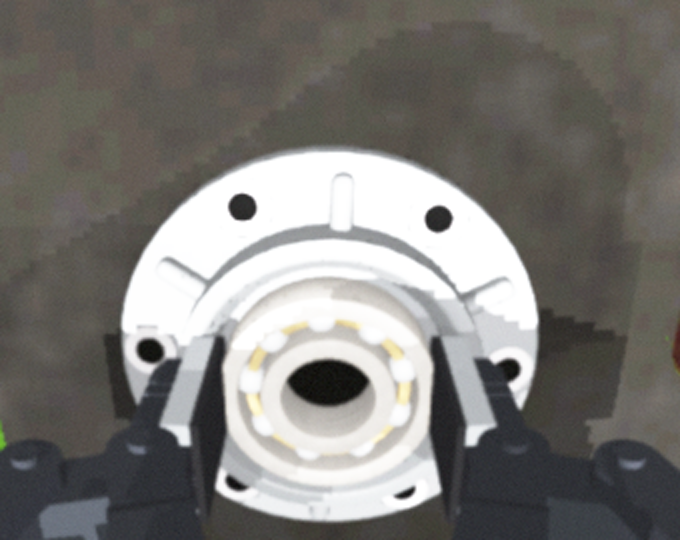

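TCP height held at 18 and the fitted bearing top is about z 25, which matches seated. I'll relieve the press, release, lift and inspect.

Request:
step_arm --pt "0 0 0.005 0 0 0" --pt "0 0 0.005 0 0 0"

```text
clock: 8.95
position: [588.7, 147.7, 18.1]
ee_rot: [1.0, -0.001, 0.001, -0.0]
contact_force: [-1.2, -0.4, 4.6]
gripper_width: 43.8
```

Request:
step_arm --pt "0 0 0 0 0 0" --pt "0 0 0 0 0 0" --pt "0 0 0 0 0 0" --pt "0 0 0 0 0 0" --pt "0 0 0.03 0 0 0" --pt "-0.1 0 0.1 0 0 0" --pt "-0.1 0 0.2 0 0 0" --pt "-0.1 0 0.25 0 0 0" --pt "-0.1 0 0.25 0 0 0" --pt "-0.1 0 0.25 0 0 0" --jaw 0.4

```text
clock: 9.78
position: [549.0, 148.2, 120.0]
ee_rot: [1.0, -0.001, 0.002, -0.001]
contact_force: [-0.5, -0.6, -0.8]
gripper_width: 59.7
```

```bash
python3 snap.py w9 160,60,500,330
python3 - <<'E'
from h import *
d=np.load("pics/w9.npy",allow_pickle=True).item()
c,_=fit(d,(588,147.5),[(50,8)],True);print("flange",c)
for z in(22,24,26,28,30): print(z,fit(d,(588,147.5),[(23.5,z)],True,R=5))
b,_=fit(d,(588,147.5),[(23.5,26)],True,R=5)
overlay(d,[((c[0],c[1],8),50),((c[0],c[1],20),34.5),((b[0],b[1],26),23.5)],(160,60,500,330),2,"pics/w9o.png",True)
E
```

```text
9.8333 [548.2 147.7 118.3] 60.053710231611426 [-0.  -0.3  0.2] [ 0.55  0.39 -0.29 -0.   -0.89  1.02]
flange [588.  147.2]
22 (array([591.2, 147.8]), np.float32(14.8))
24 (array([590.8, 148. ]), np.float32(15.3))
26 (array([586., 148.]), np.float32(15.0))
28 (array([591.3, 147.5]), np.float32(17.2))
30 (array([591.6, 147.2]), np.float32(17.7))
```

View pics/w9o.png

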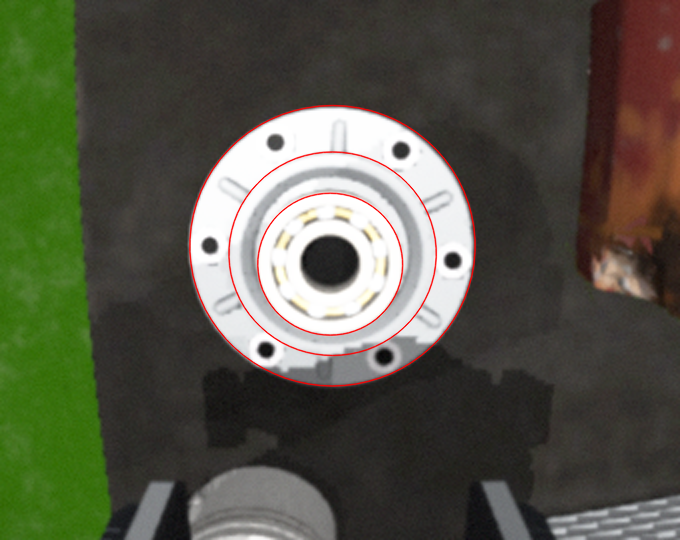

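Run:
```python
from h import *
d=np.load("pics/w9.npy",allow_pickle=True).item()
print(at(d,160+330.5/2,60+261.5/2,26,True))
overlay(d,[],(240,110,420,240),4.4,"pics/w9z.png",True)
```

```text
[586.83071599 147.44009225  26.        ]
```

View pics/w9z.png

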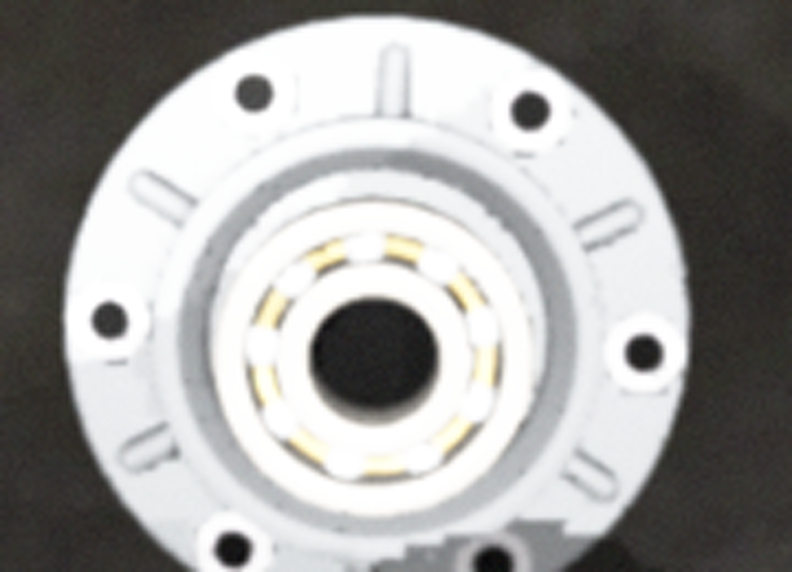

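The bearing sits level and concentric in the bore, at about (586.8,147.4) against the flange at (588,147.2). Next is the sleeve.

Request:
step_arm --pt "-0.03 -0.1 0 0 0 0" --pt "-0.06 -0.2 0 0 0 0" --pt "-0.09 -0.3 0 0 0 0" --pt "-0.12 -0.4 0 0 0 0" --pt "-0.15 -0.5 0 0 0 0" --pt "-0.18 -0.6 0 0 0 0" --pt "-0.21 -0.7 0 0 0 0" --pt "-0.24 -0.8 0 0 0 0" --pt "-0.27 -0.9 0 0 0 0" --pt "-0.3 -1 0 0 0 0" --pt "-0.3 -1 0 0 0 0" --pt "-0.3 -1 0 0 0 0" --jaw 0.2

```text
clock: 10.83
position: [426.3, -254.4, 115.9]
ee_rot: [1.0, -0.004, -0.002, -0.0]
contact_force: [-0.6, 0.6, 0.8]
gripper_width: 51.4
```

Request:
step_arm --pt "0 -0.07 -0.03 0 0 0" --pt "0 -0.07 -0.05 0 0 0" --pt "0 -0.07 -0.05 0 0 0" --pt "0 -0.07 -0.05 0 0 0"

```text
clock: 11.17
position: [427.8, -279.3, 96.3]
ee_rot: [1.0, -0.001, -0.001, -0.0]
contact_force: [-0.5, 0.2, 0.7]
gripper_width: 51.3
```

```bash
python3 snap.py w10
python3 - <<'E'
from h import *
d=np.load("pics/w10.npy",allow_pickle=True).item()
b,_=fit(d,(428.2,-280.8),[(12,52)],True,R=7); print(b)
overlay(d,[((b[0],b[1],52),12)],(160,130,500,400),2,"pics/w10o.png",True)
E
```

```text
11.2167 [ 428.3 -279.4   96.9] 51.71270021930714 [-0.4  0.7  0.2] [-0.26  0.34 -0.45 -0.   -0.79  1.83]
[ 428.2 -280.8]
```

View pics/w10o.png

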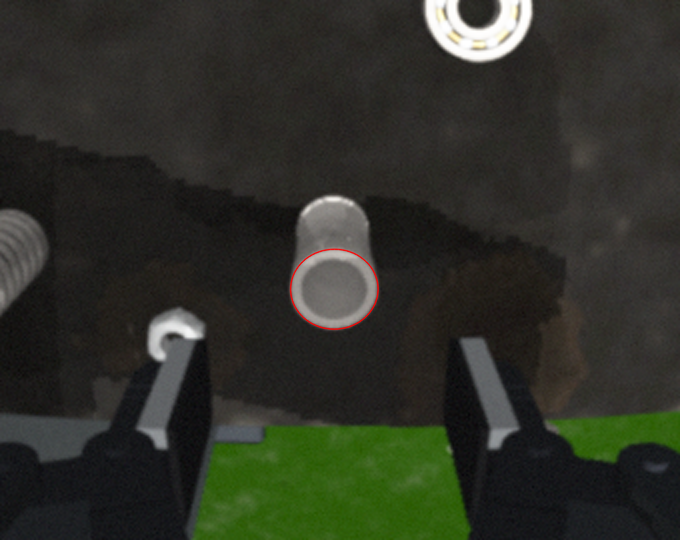

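The sleeve is at (428.2,-280.8), directly under the TCP, and the overlay matches its rim. I'll grip it at mid-height.

Request:
step_arm --pt "0 0 -0.07 0 0 0" --pt "0 0 -0.12 0 0 0" --pt "0 0 -0.16 0 0 0" --pt "0 0 -0.18 0 0 0" --pt "0 0 -0.18 0 0 0" --pt "0 0 -0.18 0 0 0"

```text
clock: 11.72
position: [428.8, -280.1, 25.8]
ee_rot: [1.0, -0.0, 0.0, 0.0]
contact_force: [0.5, -0.0, 0.6]
gripper_width: 51.8
```

Request:
step_arm --pt "0 0 -0.0 0 0 0" --pt "0 0 0 0 0 0" --pt "0 0 0 0 0 0" --pt "0 0 0 0 0 0" --pt "0 0 0 0 0 0" --pt "0 0 0 0 0 0" --pt "0 0 0 0 0 0" --jaw -1

```text
clock: 12.3
position: [429.1, -280.7, 26.7]
ee_rot: [1.0, -0.001, 0.001, 0.0]
contact_force: [-0.4, 1.9, 6.7]
gripper_width: 22.4
```

Request:
step_arm --pt "0 0 0.03 0 0 0" --pt "0 0 0.1 0 0 0" --pt "0 0 0.2 0 0 0" --pt "0 0 0.3 0 0 0" --pt "0 0 0.3 0 0 0" --pt "0 0 0.3 0 0 0"

```text
clock: 12.8
position: [429.3, -280.7, 147.7]
ee_rot: [1.0, -0.001, 0.003, 0.001]
contact_force: [0.3, -1.1, -2.1]
gripper_width: 22.4
```

```bash
python3 snap.py w11
python3 - <<'E'
from h import *
d=np.load("pics/w11.npy",allow_pickle=True).item()
for z in range(166,178,2): print(z,fit(d,(428.2,-280.8),[(12,z)],True,R=7))
E
```

```text
12.85 [ 427.7 -280.1  145.5] 21.97981502445416 [-0.6  0.6 -2.9] [-0.26  0.28 -0.39 -0.   -0.9   1.83]
166 (array([ 423.5, -280.6]), np.float32(18.0))
168 (array([ 424.9, -280.6]), np.float32(20.2))
170 (array([ 426.4, -280.6]), np.float32(20.9))
172 (array([ 427.8, -280.6]), np.float32(20.2))
174 (array([ 429.2, -280.6]), np.float32(18.0))
176 (array([ 430.6, -280.1]), np.float32(15.3))
```

View pics/w11.png

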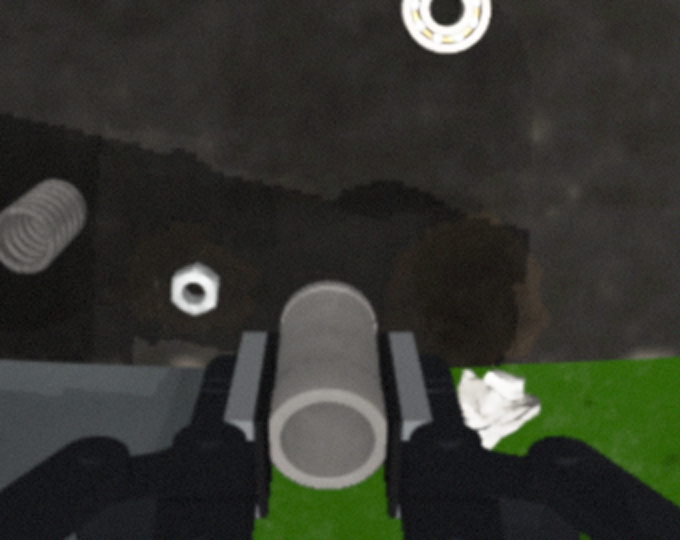

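The sleeve is gripped upright, about (427.3,-280.6). Carrying it over the bearing.

Request:
step_arm --pt "0.02 0.1 0.02 0 0 0" --pt "0.04 0.2 0.02 0 0 0" --pt "0.06 0.3 0.02 0 0 0" --pt "0.08 0.4 0.02 0 0 0" --pt "0.1 0.5 0.02 0 0 0" --pt "0.12 0.6 0.02 0 0 0" --pt "0.12 0.7 0.02 0 0 0" --pt "0.12 0.8 0.02 0 0 0" --pt "0.12 0.9 0.02 0 0 0" --pt "0.12 1 0.02 0 0 0" --pt "0.12 1 0.02 0 0 0"

```text
clock: 13.77
position: [475.9, 124.7, 151.4]
ee_rot: [1.0, 0.002, -0.001, 0.0]
contact_force: [0.2, -0.6, -2.1]
gripper_width: 22.0
```

Request:
step_arm --pt "0.02 0.07 0 0 0 0" --pt "0.09 0.07 0 0 0 0" --pt "0.17 0.07 -0.03 0 0 0" --pt "0.24 0.07 -0.08 0 0 0" --pt "0.279 0.07 -0.14 0 0 0" --pt "0.279 0.07 -0.18 0 0 0" --pt "0.279 0.07 -0.18 0 0 0" --pt "0.279 0.07 -0.18 0 0 0"

```text
clock: 14.43
position: [585.9, 146.3, 78.3]
ee_rot: [1.0, -0.001, -0.003, 0.002]
contact_force: [0.6, -0.5, -1.7]
gripper_width: 22.4
```

```bash
python3 snap.py w12
python3 - <<'E'
from h import *
d=np.load("pics/w12.npy",allow_pickle=True).item()
print(fit(d,(588,147.2),[(50,8)],True))
for z in range(103,112,2): print(z,fit(d,(587,147.5),[(12,z)],True,R=7))
s=arm.get_image("scene"); q=proj(s,[587,147.5,40]);u,v=q.astype(int);print(q)
overlay(s,[],(u-50,v-60,u+50,v+40),6,"pics/s12.png",False)
E
```

```text
14.4833 [586.9 147.   80.2] 22.208135847018315 [ 0.1 -0.1 -0.9] [ 0.51  0.5  -0.23  0.   -0.85  1.06]
(array([588.2, 147.2]), np.float32(24.0))
103 (array([585. , 146.6]), np.float32(22.5))
105 (array([586.3, 146.4]), np.float32(20.7))
107 (array([587.7, 146.4]), np.float32(18.4))
109 (array([589. , 147.5]), np.float32(16.5))
111 (array([590.8, 147.8]), np.float32(15.9))
[255.81911989 178.04817477]
```

View pics/w12.png

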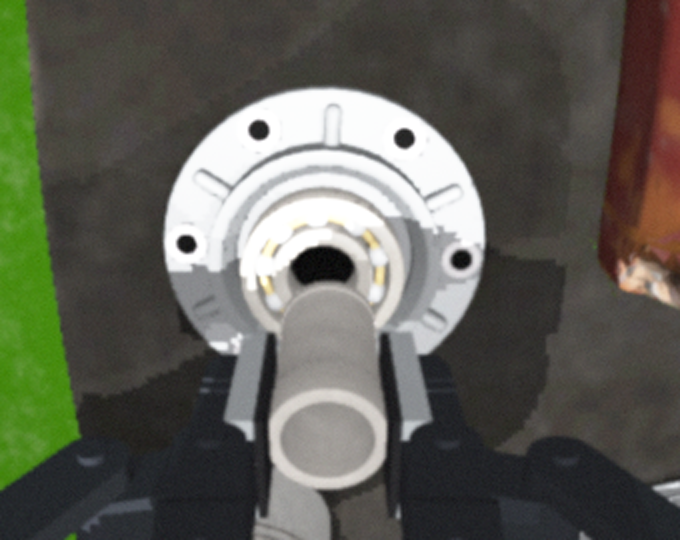

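View pics/s12.png

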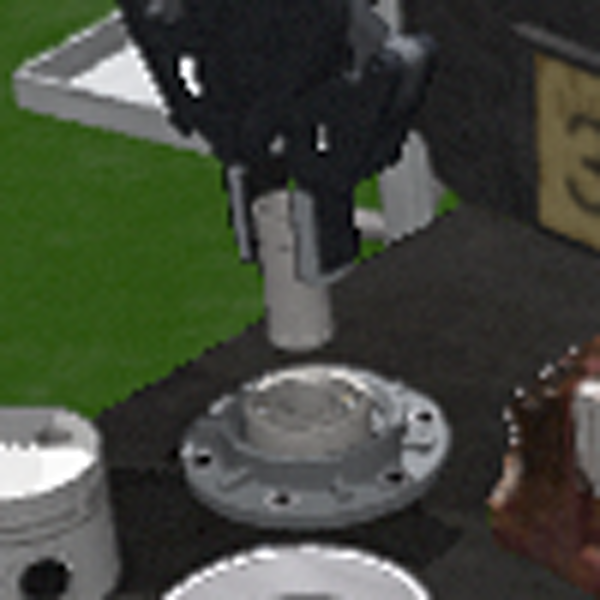

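In the scene crop the bearing (245–370, 375–455) seems quite proud. I'll check against projected circles before putting the sleeve down.

Run:
```python
from h import *
s=arm.get_image("scene"); u,v=255,178
c=(588,147.3)
print([fit(s,c,[(50,8)],False,R=7)])
cc=fit(s,c,[(50,8)],False,R=7)[0]
b=cc+np.array([-1.2,.2])
im=[]
for k,zt in enumerate((26,32)):
    overlay(s,[((cc[0],cc[1],8),50),((cc[0],cc[1],20),34.5),((b[0],b[1],zt),23.5)],(u-40,v-20,u+40,v+40),5,f"pics/s13{k}.png",False)
    im.append(cv2.imread(f"pics/s13{k}.png"))
cv2.imwrite("pics/s13.png",np.hstack(im))
```

```text
[(array([586.7, 147.3]), np.float32(19.8))]
```

View pics/s13.png

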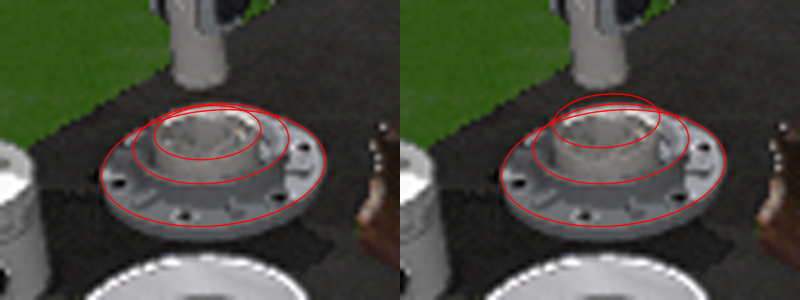

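At z 26 the projected bearing circle (left) matches exactly, so the bearing is home. Lowering the sleeve to just above it.

Request:
step_arm --pt "-0.002 0 -0.03 0 0 0" --pt "-0.002 0 -0.05 0 0 0" --pt "-0.002 0 -0.06 0 0 0" --pt "-0.002 0 -0.06 0 0 0" --pt "-0.002 0 -0.06 0 0 0"

```text
clock: 15.0
position: [587.0, 147.6, 57.7]
ee_rot: [1.0, -0.001, 0.0, 0.0]
contact_force: [0.6, 0.6, -1.5]
gripper_width: 22.1
```

```bash
python3 snap.py w13
python3 - <<'E'
from h import *
d=np.load("pics/w13.npy",allow_pickle=True).item()
print(fit(d,(588,147.2),[(50,8)],True))
for z in (26,29,32): 
  overlay(d,[((587,147.5,z),12),((586.8,147.4,26),23.5),((588,147.2,8),50)],(220,180,440,345),3.6,f"pics/w13o{z}.png",True)
E
```

```text
15.05 [587.3 147.7  57.9] 21.91244735588071 [ 0.2  0.1 -1.5] [ 0.51  0.52 -0.25  0.   -0.8   1.06]
(array([588., 147.]), np.float32(22.5))
```

View pics/w13o29.png

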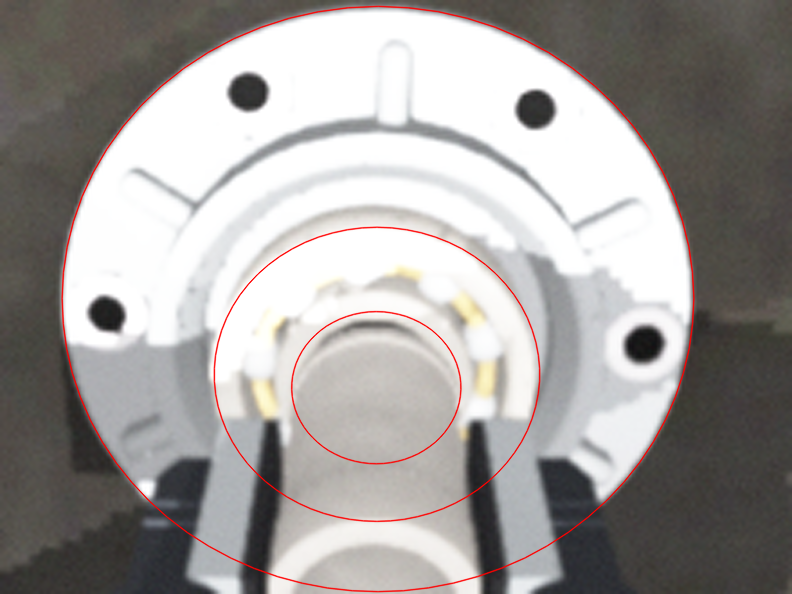

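View pics/w13o32.png

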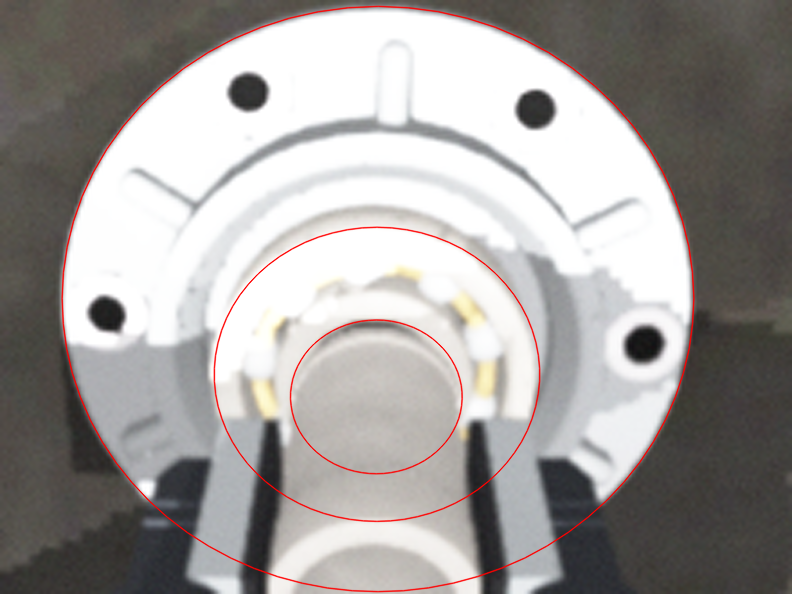

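The sleeve bottom sits about 1 mm toward −x of the bearing middle (arc top at y≈330 against 320 predicted). I'll shift +1 mm in x and lower to contact.

Request:
step_arm --pt "0.0025 0.001 0 0 0 0" --pt "0.0025 0.001 -0.005 0 0 0" --pt "0.0025 0.001 -0.0075 0 0 0" --pt "0.0025 0.001 -0.0075 0 0 0"

```text
clock: 15.38
position: [587.8, 147.8, 54.1]
ee_rot: [1.0, -0.001, -0.0, 0.0]
contact_force: [-0.6, -0.4, -2.2]
gripper_width: 22.2
```

Request:
step_arm --pt "0 0 -0.0025 0 0 0" --pt "0 0 -0.0025 0 0 0"

```text
clock: 15.55
position: [587.8, 147.8, 53.1]
ee_rot: [1.0, -0.001, -0.0, 0.0]
contact_force: [0.6, 0.0, -1.7]
gripper_width: 21.9
```

Request:
step_arm --pt "0 0 -0.0025 0 0 0" --pt "0 0 -0.0025 0 0 0"

```text
clock: 15.72
position: [588.1, 147.9, 52.8]
ee_rot: [1.0, -0.001, 0.0, 0.0]
contact_force: [-1.5, -0.8, 0.1]
gripper_width: 22.0
```

Request:
step_arm --pt "0 0 -0.0025 0 0 0" --pt "0 0 -0.0025 0 0 0"

```text
clock: 15.88
position: [588.2, 147.9, 52.7]
ee_rot: [1.0, -0.001, 0.0, 0.0]
contact_force: [-2.4, -0.9, 6.3]
gripper_width: 22.3
```

```bash
python3 snap.py w14 220,180,440,345
```

```text
15.9333 [588.2 147.9  52.7] 21.91723961927045 [-1.6 -0.2  5.4] [ 0.51  0.53 -0.25  0.   -0.79  1.06]
```

View pics/w14.png

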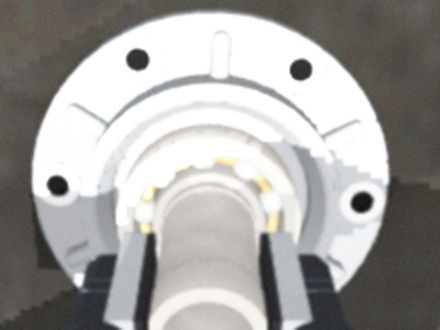

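The sleeve is down with about 7 N of contact. I'll ease off, release and lift clear.

Request:
step_arm --pt "0 0 0.003 0 0 0" --pt "0 0 0.003 0 0 0"

```text
clock: 16.1
position: [588.2, 148.0, 52.8]
ee_rot: [1.0, -0.001, 0.0, -0.0]
contact_force: [-0.2, 0.6, 1.8]
gripper_width: 22.1
```

Request:
step_arm --pt "0 0 0 0 0 0" --pt "0 0 0 0 0 0" --pt "0 0 0 0 0 0" --pt "0 0 0 0 0 0" --pt "0 0 0.03 0 0 0" --pt "0 0 0.1 0 0 0" --pt "0 0 0.2 0 0 0" --pt "-0.1 0 0.3 0 0 0" --pt "-0.2 0 0.3 0 0 0" --pt "-0.2 0 0.3 0 0 0" --pt "-0.2 0 0.3 0 0 0" --jaw 0.2

```text
clock: 17.02
position: [505.8, 147.8, 174.0]
ee_rot: [1.0, -0.0, 0.001, -0.001]
contact_force: [0.7, -0.6, -0.5]
gripper_width: 51.2
```

```bash
python3 snap.py w15 160,60,500,330
python3 - <<'E'
from h import *
d=np.load("pics/w15.npy",allow_pickle=True).item()
s,_=fit(d,(587,147.5),[(12,78)],True,R=7);print("sleeve",s,"flange",fit(d,(588,147.2),[(50,8)],True), "piston",fit(d,(471,176),[(31,54)],True))
overlay(d,[((s[0],s[1],78),12)],(160,20,500,290),2,"pics/w15o.png",True)
E
```

```text
17.0667 [507.3 148.  173.4] 50.962294707017904 [1.1 0.3 0.1] [ 0.59  0.27 -0.31  0.   -0.98  0.98]
sleeve [582.8 146.2] flange (array([588.2, 147.9]), np.float32(30.0)) piston (array([470.8, 176.4]), np.float32(25.6))
```

View pics/w15o.png

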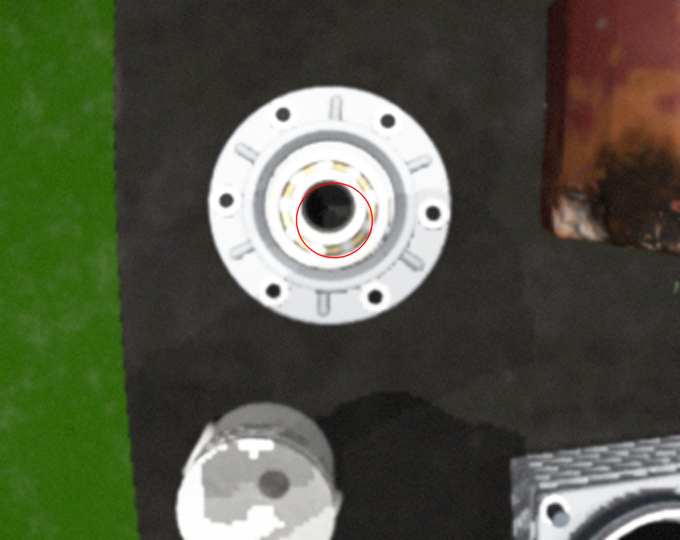

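Run:
```python
from h import *
d=np.load("pics/w15.npy",allow_pickle=True).item()
overlay(d,[((587,147.5,78),12)],(275,70,375,160),5,"pics/a.png",True)
s=arm.get_image("scene"); overlay(s,[((586.5,147.3,78),12),((586.5,147.3,26),12)],(215,120,315,210),5,"pics/b.png",False)
cv2.imwrite("pics/w15z.png",np.hstack([cv2.imread("pics/a.png"),cv2.imread("pics/b.png")])[:,:,:][:, :1000]) 
i=cv2.imread("pics/w15z.png");cv2.imwrite("pics/w15z.png",cv2.resize(i,None,fx=.8,fy=.8))
```

```text
(no output)
```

View pics/w15z.png

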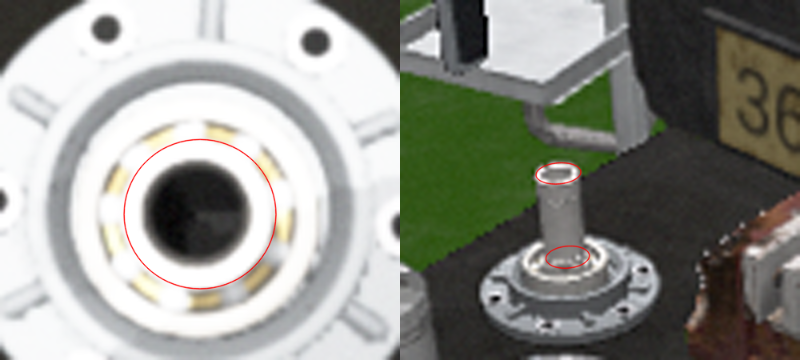

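The sleeve stands upright on the bearing's middle, with its dark bore and ring concentric in the left crop. Next is the piston at (471,176.2).

Request:
step_arm --pt "-0.0925 0.071 0 0 0 0" --pt "-0.0925 0.071 0 0 0 0" --pt "-0.0925 0.071 -0.06 0 0 0" --pt "-0.0925 0.071 -0.12 0 0 0" --pt "-0.0925 0.071 -0.18 0 0 0" --pt "-0.0925 0.071 -0.18 0 0 0" --jaw 1

```text
clock: 17.62
position: [468.7, 174.6, 95.4]
ee_rot: [1.0, -0.002, -0.005, 0.003]
contact_force: [-0.1, -0.5, -0.0]
gripper_width: 85.4
```

```bash
python3 snap.py w16
python3 - <<'E'
from h import *
d=np.load("pics/w16.npy",allow_pickle=True).item()
b,_=fit(d,(471,176),[(31,54)],True,R=5);print(b)
overlay(d,[((b[0],b[1],54),31)],(160,130,500,400),2,"pics/w16o.png",True)
E
```

```text
17.6667 [470.2 175.3  97.7] 85.44081317884634 [0.2 0.9 1.2] [ 0.68  0.33 -0.46 -0.   -0.79  0.89]
[470.8 176.4]
```

View pics/w16o.png

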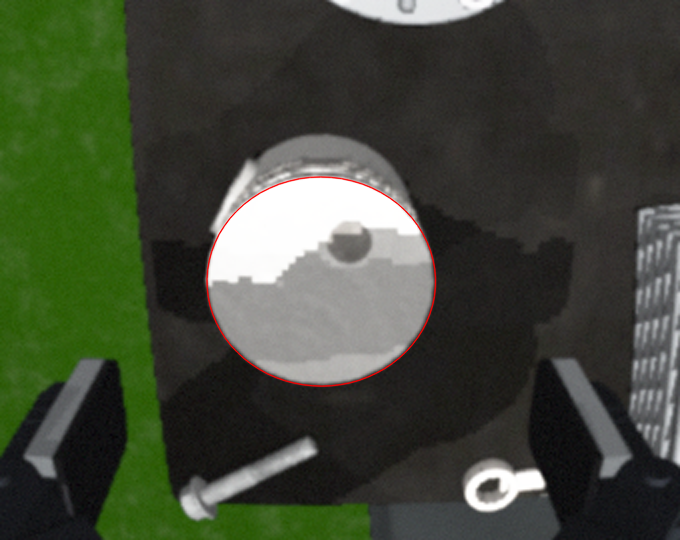

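The overlay fits the piston crown at (470.8,176.4), directly below the tool. Descending to grip.

Request:
step_arm --pt "0 0 -0.07 0 0 0" --pt "0 0 -0.12 0 0 0" --pt "0 0 -0.16 0 0 0" --pt "0 0 -0.19 0 0 0" --pt "0 0 -0.19 0 0 0" --pt "0 0 -0.19 0 0 0"

```text
clock: 18.17
position: [472.1, 176.7, 25.0]
ee_rot: [1.0, -0.001, 0.0, 0.0]
contact_force: [-1.0, 0.3, 1.0]
gripper_width: 85.3
```

Request:
step_arm --pt "0 0 0 0 0 0" --pt "0 0 0 0 0 0" --pt "0 0 0 0 0 0" --pt "0 0 0 0 0 0" --pt "0 0 0 0 0 0" --pt "0 0 0 0 0 0" --jaw -1

```text
clock: 18.67
position: [472.1, 177.0, 26.3]
ee_rot: [1.0, -0.001, 0.001, -0.001]
contact_force: [0.4, -0.3, 6.3]
gripper_width: 60.0
```

Request:
step_arm --pt "0 0 0.03 0 0 0" --pt "0 0 0.1 0 0 0" --pt "0 0 0.2 0 0 0" --pt "0 0 0.3 0 0 0" --pt "0 0 0.32 0 0 0" --pt "0 0 0.32 0 0 0"

```text
clock: 19.17
position: [472.6, 177.6, 156.4]
ee_rot: [1.0, -0.001, 0.004, -0.003]
contact_force: [-0.4, 0.4, -2.5]
gripper_width: 59.9
```

```bash
python3 snap.py w17
python3 - <<'E'
from h import *
d=np.load("pics/w17.npy",allow_pickle=True).item()
for z in range(174,188,2): print(z,fit(d,(471,176),[(31,z)],True,R=5))
print(fit(d,(431.6,7.9),[(40.5,68)],True))
E
```

```text
19.2167 [470.9 176.6 153.6] 60.020347690355976 [-0.5  1.1 -3.3] [ 0.68  0.25 -0.4  -0.   -0.91  0.89]
174 (array([467.2, 178.6]), np.float32(11.0))
176 (array([468.4, 178.1]), np.float32(12.6))
178 (array([469. , 177.6]), np.float32(16.3))
180 (array([469.4, 177.6]), np.float32(24.4))
182 (array([470.8, 177.6]), np.float32(27.1))
184 (array([471.8, 177.6]), np.float32(19.6))
186 (array([474.8, 178.7]), np.float32(17.1))
(array([432.4,   8.4]), np.float32(20.7))
```

View pics/w17.png

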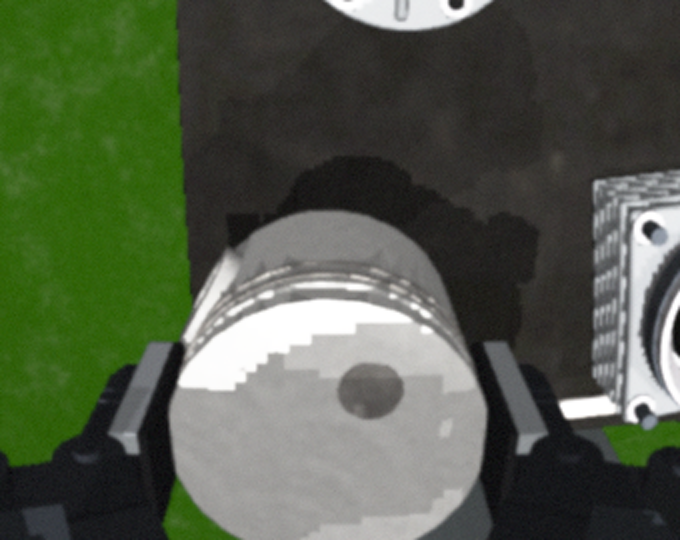

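The piston is gripped upright, with its crown fitting at z≈182. I'll look at the barrel from the way there.

Request:
step_arm --pt "-0.02 -0.08 0 0 0 0" --pt "-0.05 -0.16 0 0 0 0" --pt "-0.0975 -0.2 0 0 0 0" --pt "-0.0975 -0.2 0 0 0 0" --pt "-0.0975 -0.2 0 0 0 0"

```text
clock: 19.63
position: [429.9, 94.7, 150.7]
ee_rot: [1.0, -0.002, -0.002, 0.001]
contact_force: [0.2, -0.1, -1.6]
gripper_width: 60.5
```

```bash
python3 snap.py w18
python3 - <<'E'
from h import *
d=np.load("pics/w18.npy",allow_pickle=True).item()
for c in([(40.5,68)],[(43,68)],[(33.5,46)],[(40.5,68),(33.5,56)]): print(c,fit(d,(432,8),c,True,R=7))
b=(432,8.2)
overlay(d,[((b[0],b[1],68),40.5),((b[0],b[1],68),43),((b[0],b[1],56),33.5)],(300,130,640,400),2,"pics/w18o.png",True)
for z in range(178,186,2): print(z,fit(d,(432,97),[(31,z)],True,R=5))
E
```

```text
19.6833 [431.1  95.7 151.2] 60.06348622932633 [ 0.  -0.  -1.9] [ 0.59  0.16 -0.54 -0.   -0.88  0.98]
[(40.5, 68)] (array([432.,   7.]), np.float32(18.7))
[(43, 68)] (array([434. ,   9.8]), np.float32(24.2))
[(33.5, 46)] (array([435.8,   7.6]), np.float32(22.0))
[(40.5, 68), (33.5, 56)] (array([433.8,   9. ]), np.float32(35.1))
178 (array([429.3,  94.8]), np.float32(23.2))
180 (array([432.,  94.]), np.float32(16.8))
182 (array([433.4,  96.6]), np.float32(16.1))
184 (array([434.7,  97. ]), np.float32(15.1))
```

View pics/w18o.png

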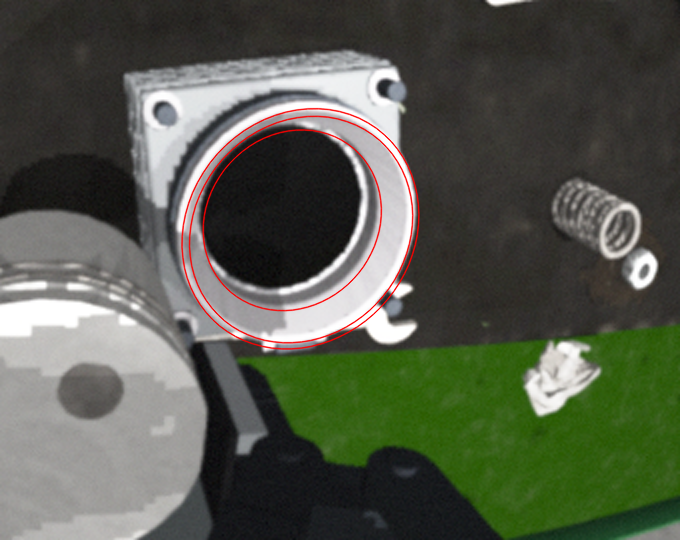

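The actual ring edge (175–415, 102–345 in the crop) is 5 px left and up of the overlay, so the barrel axis is at about (434,9.6), matching the outer-rim fit. Moving over it.

Request:
step_arm --pt "0.005 -0.08 0 0 0 0" --pt "0.005 -0.16 0 0 0 0" --pt "0.005 -0.217 0 0 0 0" --pt "0.005 -0.217 -0.05 0 0 0" --pt "0.005 -0.217 -0.1 0 0 0" --pt "0.005 -0.217 -0.125 0 0 0" --pt "0.005 -0.217 -0.125 0 0 0" --pt "0.005 -0.217 -0.125 0 0 0"

```text
clock: 20.35
position: [434.2, 9.8, 101.6]
ee_rot: [1.0, -0.001, -0.001, 0.001]
contact_force: [0.5, -0.1, -1.8]
gripper_width: 60.3
```

```bash
python3 snap.py w19
python3 - <<'E'
from h import *
d=np.load("pics/w19.npy",allow_pickle=True).item()
overlay(d,[((434,9.6,68),43),((434,9.6,68),40.5),((434,9.6,132),31),((434,9.6,78),31)],(160,130,500,400),2,"pics/w19o.png",True)
s=arm.get_image("scene");q=proj(s,[434,9.6,70]);u,v=q.astype(int)
overlay(s,[((434,9.6,68),43)],(u-60,v-60,u+60,v+40),6,"pics/s19.png",False)
t=arm.get_image("top");print(fit(t,(432,7),[(43,68)],False,R=5),fit(t,(432,7),[(31,132)],False,R=5))
E
```

```text
20.4 [434.7  10.  102.4] 60.04215739814779 [ 1.1 -0.1 -2.6] [ 0.4   0.22 -0.62  0.   -0.74  1.17]
(array([425.2,   7.1]), np.float32(9.5)) (array([4.366e+02, 4.000e-01]), np.float32(7.0))
```

View pics/w19o.png

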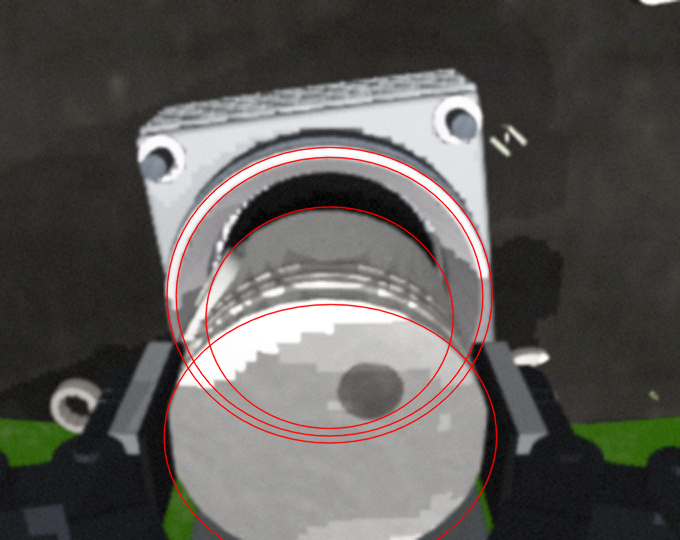

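View pics/s19.png

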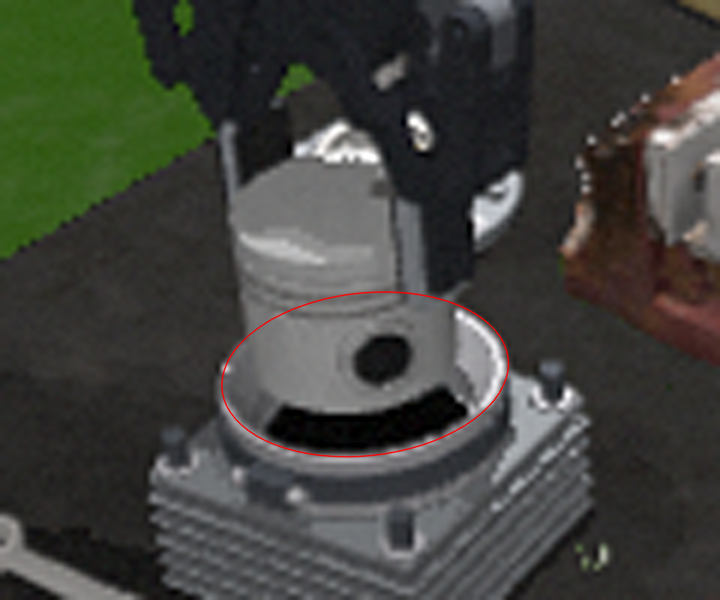

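The ring overlay fits at (434,9.6), and the piston's lower edge (arc top at y 207) lines up with it. Lowering.

Request:
step_arm --pt "0 0 -0.02 0 0 0" --pt "0 0 -0.035 0 0 0" --pt "0 0 -0.05 0 0 0" --pt "0 0 -0.055 0 0 0" --pt "0 0 -0.055 0 0 0"

```text
clock: 20.92
position: [433.5, 9.4, 79.8]
ee_rot: [1.0, -0.001, -0.001, 0.0]
contact_force: [-0.2, -0.3, -2.1]
gripper_width: 60.4
```

Request:
step_arm --pt "0 0 -0.005 0 0 0" --pt "0 0 -0.01 0 0 0" --pt "0 0 -0.01 0 0 0"

```text
clock: 21.17
position: [433.7, 9.4, 76.2]
ee_rot: [1.0, -0.001, -0.0, 0.0]
contact_force: [0.0, 0.3, -1.8]
gripper_width: 60.2
```

Request:
step_arm --pt "0 0 -0.005 0 0 0" --pt "0 0 -0.01 0 0 0" --pt "0 0 -0.01 0 0 0"

```text
clock: 21.42
position: [434.0, 9.5, 72.4]
ee_rot: [1.0, -0.001, 0.0, 0.0]
contact_force: [-0.5, 0.3, -1.7]
gripper_width: 60.1
```

Free so far. I'll do the last bit in 1 mm steps.

Request:
step_arm --pt "0 0 -0.0025 0 0 0" --pt "0 0 -0.0025 0 0 0"

```text
clock: 21.58
position: [434.0, 9.5, 72.3]
ee_rot: [1.0, -0.001, 0.0, 0.0]
contact_force: [-3.2, 1.6, 6.4]
gripper_width: 60.4
```

Request:
step_arm --pt "0 0 -0.0025 0 0 0" --pt "0 0 -0.0025 0 0 0"

```text
clock: 21.75
position: [434.0, 9.5, 72.3]
ee_rot: [1.0, -0.001, 0.0, 0.0]
contact_force: [-6.2, 0.3, 14.8]
gripper_width: 60.3
```

Request:
step_arm --pt "0 0 -0.0025 0 0 0" --pt "0 0 -0.0025 0 0 0"

```text
clock: 21.92
position: [434.0, 9.5, 72.2]
ee_rot: [1.0, -0.001, 0.0, 0.0]
contact_force: [-9.3, 0.9, 23.4]
gripper_width: 60.3
```

72.3 − 26.3 (at grip) = 46.0, so the piston is on the deck. The bearing gave 18.0 − 6.0 = 12.0 and the sleeve 52.7 − 26.7 = 26.0, both also right. Easing off and releasing.

Request:
step_arm --pt "0 0 0.006 0 0 0" --pt "0 0 0.006 0 0 0"

```text
clock: 22.08
position: [434.4, 9.7, 72.6]
ee_rot: [1.0, -0.001, 0.001, -0.0]
contact_force: [-0.1, -0.2, -1.7]
gripper_width: 60.1
```

Request:
step_arm --pt "0 0 0 0 0 0" --pt "0 0 0 0 0 0" --pt "0 0 0 0 0 0" --pt "0 0 0 0 0 0" --pt "0 0 0.03 0 0 0" --pt "0 0 0.1 0 0 0" --pt "0 0 0.2 0 0 0" --pt "0 -0.1 0.25 0 0 0" --pt "0 -0.2 0.25 0 0 0" --pt "0 -0.2 0.25 0 0 0" --pt "0 -0.2 0.25 0 0 0" --jaw 1

```text
clock: 23.0
position: [433.7, -72.1, 172.0]
ee_rot: [1.0, -0.003, 0.0, -0.0]
contact_force: [0.5, 0.2, -1.5]
gripper_width: 85.3
```

```bash
python3 snap.py w20 160,130,500,400
python3 - <<'E'
from h import *
d=np.load("pics/w20.npy",allow_pickle=True).item()
b,_=fit(d,(434,9.6),[(31,100)],True,R=7);print(b,fit(d,(422.4,-166),[(14,42)],True,R=7))
overlay(d,[((b[0],b[1],100),31),((434,9.6,68),43)],(130,130,470,400),2,"pics/w20o.png",True)
E
```

```text
23.05 [433.6 -71.2 171.7] 85.31939817370206 [-0.8 -0.5 -1. ] [ 0.21  0.13 -0.51 -0.   -0.93  1.36]
[433.    9.2] (array([ 422.4, -165.6]), np.float32(26.8))
```

View pics/w20o.png

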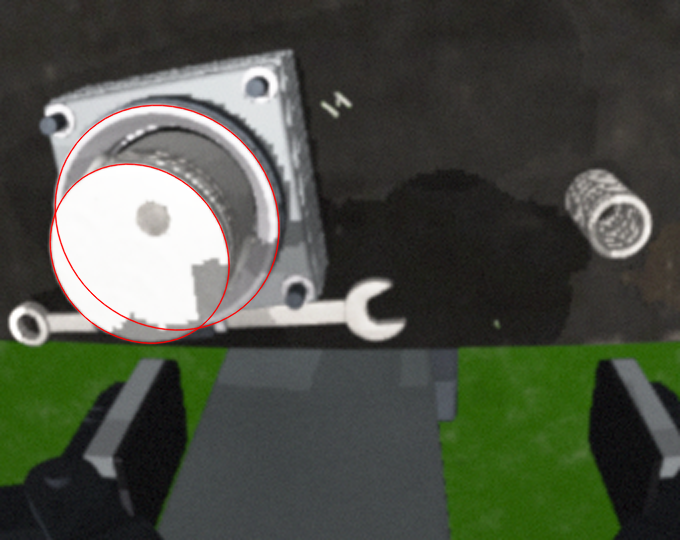

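The piston circle at z 100 fits at (433,9.2), so it stands home in the compressor. Next is the spring at (422.4,-165.7).

Request:
step_arm --pt "-0.029 -0.1 0 0 0 0" --pt "-0.029 -0.2 0 0 0 0" --pt "-0.029 -0.238 -0.04 0 0 0" --pt "-0.029 -0.238 -0.12 0 0 0" --pt "-0.029 -0.238 -0.18 0 0 0" --pt "-0.029 -0.238 -0.18 0 0 0" --pt "-0.029 -0.238 -0.18 0 0 0" --jaw 0.2

```text
clock: 23.63
position: [421.8, -164.9, 98.9]
ee_rot: [1.0, -0.0, -0.002, 0.0]
contact_force: [-0.4, 0.4, 0.9]
gripper_width: 51.1
```

```bash
python3 snap.py w21
python3 - <<'E'
from h import *
d=np.load("pics/w21.npy",allow_pickle=True).item()
b,_=fit(d,(422.4,-166),[(14,42)],True,R=5);print(b)
overlay(d,[((b[0],b[1],42),14)],(160,130,500,400),2,"pics/w21o.png",True)
E
```

```text
23.6833 [ 423.1 -165.   100.3] 51.427706552103345 [0.3 0.3 0.7] [-0.01  0.25 -0.58  0.   -0.74  1.58]
[ 423.6 -165.3]
```

View pics/w21o.png

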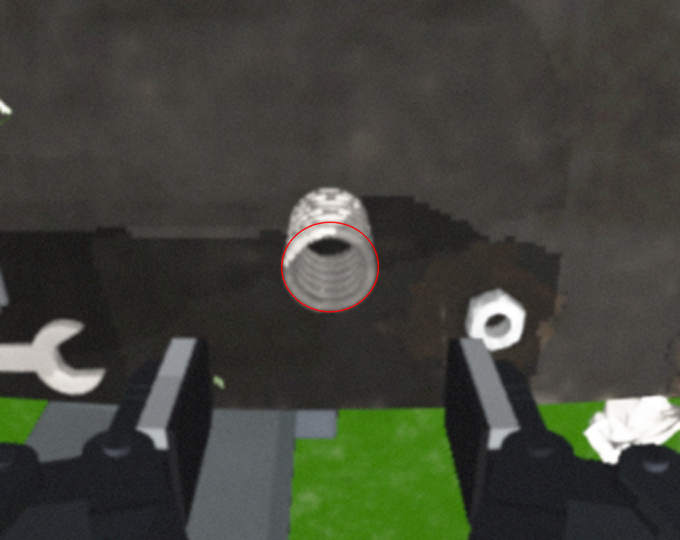

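The spring is at (423,-165.5), under the tool. The nut at crop (495,320) stays below the fingertips. Gripping.

Request:
step_arm --pt "0.001 0 -0.07 0 0 0" --pt "0.001 0 -0.12 0 0 0" --pt "0.001 0 -0.16 0 0 0" --pt "0.001 0 -0.19 0 0 0" --pt "0.001 0 -0.195 0 0 0" --pt "0.001 0 -0.195 0 0 0"

```text
clock: 24.18
position: [423.9, -165.2, 22.7]
ee_rot: [1.0, -0.0, 0.001, 0.0]
contact_force: [-0.5, 0.3, 0.3]
gripper_width: 50.8
```

Request:
step_arm --pt "0 0 0 0 0 0" --pt "0 0 0 0 0 0" --pt "0 0 0 0 0 0" --pt "0 0 0 0 0 0" --pt "0 0 0 0 0 0" --pt "0 0 0 0 0 0" --pt "0 0 0 0 0 0" --jaw -1

```text
clock: 24.77
position: [424.1, -165.6, 23.6]
ee_rot: [1.0, -0.001, 0.002, 0.0]
contact_force: [-0.2, 2.9, 5.1]
gripper_width: 25.2
```

Request:
step_arm --pt "0 0 0.03 0 0 0" --pt "0 0 0.1 0 0 0" --pt "0 0 0.2 0 0 0" --pt "0 0 0.3 0 0 0" --pt "0 0 0.3 0 0 0" --pt "0 0 0.3 0 0 0"

```text
clock: 25.27
position: [424.5, -165.7, 145.2]
ee_rot: [1.0, -0.001, 0.004, 0.0]
contact_force: [0.3, 0.7, -1.8]
gripper_width: 25.5
```

```bash
python3 snap.py w22
python3 - <<'E'
from h import *
d=np.load("pics/w22.npy",allow_pickle=True).item()
for z in range(156,168,2): print(z,fit(d,(422.8,-165.7),[(14,z)],True,R=7))
E
```

```text
25.3167 [ 423.  -165.5  143.2] 25.135022017833098 [-0.4  0.5 -1. ] [-0.01  0.19 -0.52 -0.   -0.86  1.58]
156 (array([ 418.4, -165.4]), np.float32(9.8))
158 (array([ 420.4, -165.4]), np.float32(9.5))
160 (array([ 421.6, -165.4]), np.float32(8.9))
162 (array([ 423.8, -165.7]), np.float32(8.4))
164 (array([ 425. , -165.4]), np.float32(7.9))
166 (array([ 429., -164.]), np.float32(8.4))
```

View pics/w22.png

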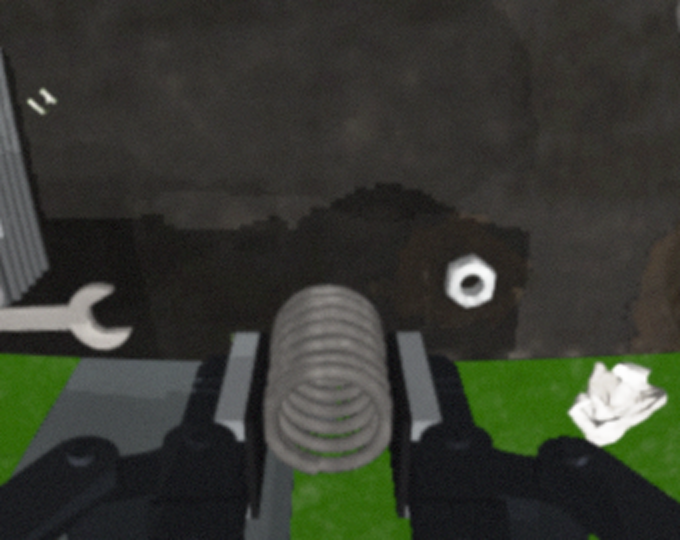

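The spring is gripped upright. Moving in front of the head to re-measure the pocket.

Request:
step_arm --pt "0.02 -0.1 0 0 0 0" --pt "0.04 -0.2 0 0 0 0" --pt "0.06 -0.3 0 0 0 0" --pt "0.09 -0.4 0 0 0 0" --pt "0.12 -0.5 0 0 0 0" --pt "0.15 -0.5175 0 0 0 0" --pt "0.19 -0.5175 0 0 0 0" --pt "0.19 -0.5175 0 0 0 0" --pt "0.19 -0.5175 0 0 0 0"

```text
clock: 26.07
position: [497.9, -372.3, 139.5]
ee_rot: [1.0, -0.001, -0.002, -0.001]
contact_force: [-0.0, -0.6, -1.0]
gripper_width: 25.4
```

```bash
python3 snap.py w23
python3 - <<'E'
from h import *
d=np.load("pics/w23.npy",allow_pickle=True).item()
for c in([(24.5,38)],[(21,38)],[(24.5,38),(21,38)],[(16.5,26)]): print(c,fit(d,(587,-372.5),c,True,R=5))
b,_=fit(d,(587,-372.5),[(24.5,38),(21,38)],True,R=5)
overlay(d,[((b[0],b[1],38),24.5),((b[0],b[1],38),21)],(160,60,500,330),2,"pics/w23o.png",True)
E
```

```text
26.1167 [ 497.6 -372.   140. ] 25.410990291513695 [-0.7 -0.5  0.1] [-0.38  0.45 -0.12 -0.   -1.    1.95]
[(24.5, 38)] (array([ 582.8, -372.8]), np.float32(13.8))
[(21, 38)] (array([ 587.2, -372.5]), np.float32(27.0))
[(24.5, 38), (21, 38)] (array([ 587.4, -372.8]), np.float32(33.6))
[(16.5, 26)] (array([ 587. , -372.5]), np.float32(27.8))
```

View pics/w23o.png

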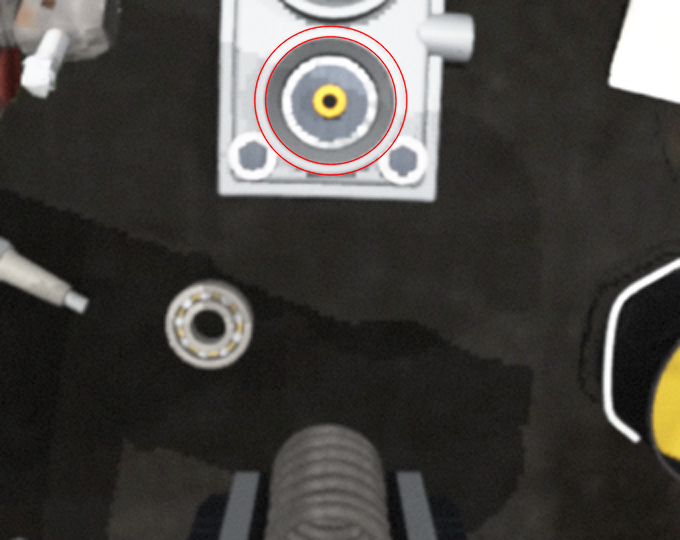

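The pocket fit, (587.3,-372.6), agrees with the first one. Moving over it.

Request:
step_arm --pt "0.08 0 0 0 0 0" --pt "0.16 0 0 0 0 0" --pt "0.221 0 0 0 0 0" --pt "0.221 0 -0.06 0 0 0" --pt "0.221 0 -0.12 0 0 0" --pt "0.221 0 -0.165 0 0 0" --pt "0.221 0 -0.165 0 0 0" --pt "0.221 0 -0.165 0 0 0"

```text
clock: 26.78
position: [585.9, -372.0, 74.9]
ee_rot: [1.0, -0.001, -0.002, -0.0]
contact_force: [-0.8, 0.1, -0.1]
gripper_width: 24.9
```

```bash
python3 snap.py w24
python3 - <<'E'
from h import *
d=np.load("pics/w24.npy",allow_pickle=True).item()
overlay(d,[((587.3,-372.6,38),24.5),((587.3,-372.6,38),21),((587.3,-372.6,53),14)],(160,130,500,400),2,"pics/w24o.png",True)
E
```

```text
26.8333 [ 587.1 -372.6   76.7] 25.422995301401023 [-0.4  0.6  0.4] [-0.33  0.63  0.01  0.   -0.96  1.9 ]
```

View pics/w24o.png

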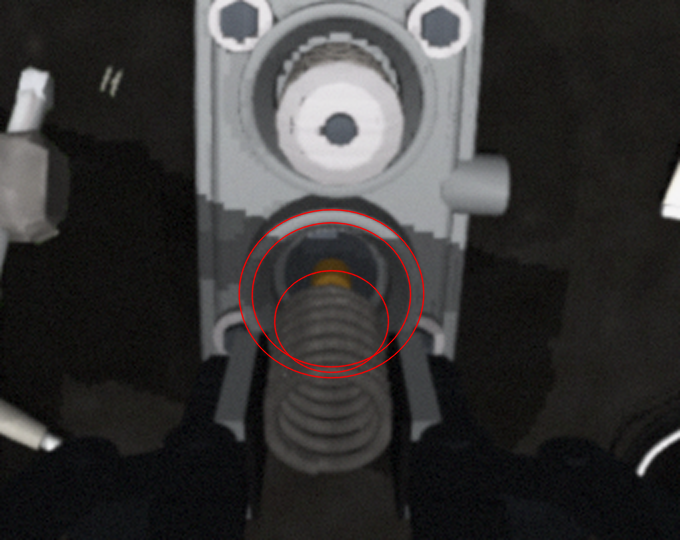

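Request:
step_arm --pt "0 0 -0.015 0 0 0" --pt "0 0 -0.03 0 0 0" --pt "0 0 -0.03 0 0 0" --pt "0 0 -0.03 0 0 0"

```text
clock: 27.17
position: [587.0, -372.6, 64.0]
ee_rot: [1.0, -0.001, -0.0, -0.0]
contact_force: [0.5, -0.2, -0.6]
gripper_width: 25.0
```

```bash
python3 snap.py w25
python3 - <<'E'
from h import *
d=np.load("pics/w25.npy",allow_pickle=True).item()
print(fit(d,(587.3,-372.6),[(24.5,38)],True,R=5))
overlay(d,[((587.3,-372.6,38),24.5),((587.3,-372.6,38),21),((587.3,-372.6,41),14)],(240,200,410,330),4.5,"pics/w25o.png",True)
s=arm.get_image("scene");u,v=proj(s,[587.3,-372.6,45]).astype(int)
overlay(s,[((587.3,-372.6,38),21)],(u-55,v-60,u+55,v+40),6,"pics/s25.png",False)
E
```

```text
27.2167 [ 587.2 -372.8   64.2] 25.242337728777773 [-0.5  0.7 -0.1] [-0.33  0.64  0.    0.   -0.93  1.9 ]
(array([ 587.3, -372.8]), np.float32(8.9))
```

View pics/w25o.png

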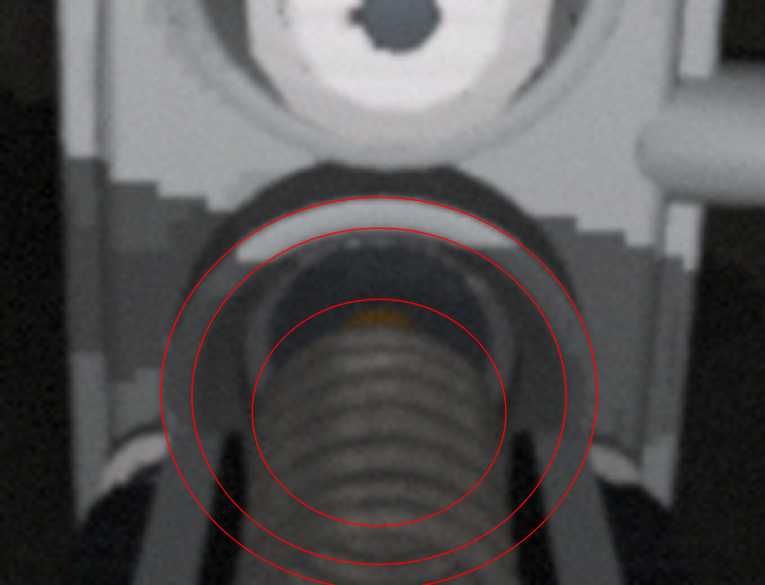

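View pics/s25.png

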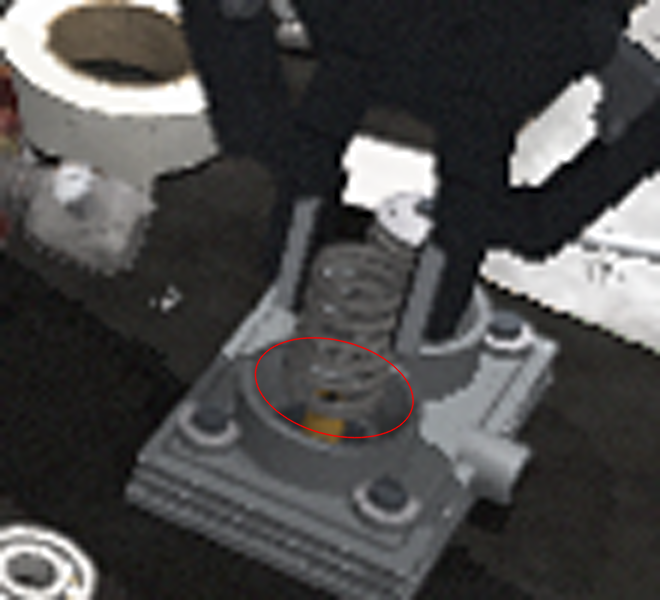

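The two views disagree about the spring's offset. I'll overlay the expected spring rings in the scene view too.

Run:
```python
from h import *
s=arm.get_image("scene");u,v=proj(s,[587.3,-372.6,45]).astype(int)
b,_=fit(s,(587,-372),[(21,38),(24.5,38)],False,R=7);print(b)
overlay(s,[((b[0],b[1],38),21),((b[0],b[1],38),24.5)],(u-35,v-50,u+35,v+30),6,"pics/a.png",False)
overlay(s,[((b[0],b[1],41),14),((b[0],b[1],83),14)],(u-35,v-50,u+35,v+30),6,"pics/b.png",False)
cv2.imwrite("pics/s26.png",cv2.resize(np.hstack([cv2.imread("pics/a.png"),cv2.imread("pics/b.png")]),None,fx=.95,fy=.95))
```

```text
[ 586.  -372.7]
```

View pics/s26.png

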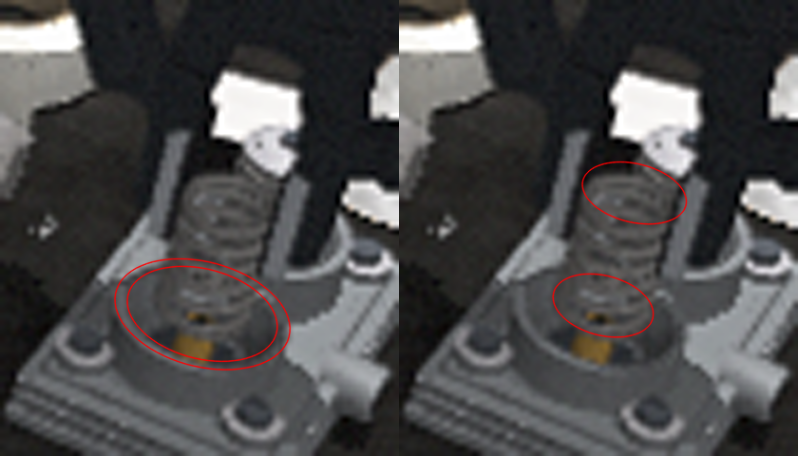

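The wrist view suggests the spring's foot is slightly toward −x. I'll bias +1.5 mm and descend in small steps, watching the force.

Request:
step_arm --pt "0.004 0 0 0 0 0" --pt "0.004 0 -0.01 0 0 0" --pt "0.004 0 -0.02 0 0 0" --pt "0.004 0 -0.02 0 0 0"

```text
clock: 27.65
position: [588.1, -372.3, 54.6]
ee_rot: [1.0, -0.001, -0.001, -0.001]
contact_force: [0.0, -0.5, -1.1]
gripper_width: 25.3
```

Request:
step_arm --pt "0 0 -0.005 0 0 0" --pt "0 0 -0.005 0 0 0"

```text
clock: 27.82
position: [588.5, -372.6, 53.3]
ee_rot: [1.0, -0.001, -0.0, -0.0]
contact_force: [-0.4, -0.2, -0.5]
gripper_width: 25.4
```

Request:
step_arm --pt "0 0 -0.005 0 0 0" --pt "0 0 -0.005 0 0 0"

```text
clock: 27.98
position: [588.6, -372.6, 51.5]
ee_rot: [1.0, -0.001, -0.0, -0.0]
contact_force: [0.4, 0.5, -0.9]
gripper_width: 25.5
```

```bash
python3 snap.py w27
python3 - <<'E'
from h import *
d=np.load("pics/w27.npy",allow_pickle=True).item()
overlay(d,[((587.3,-372.6,38),21),((587.3,-372.6,30),16.5)],(240,200,410,330),4.5,"pics/w27o.png",True)
E
```

```text
28.0333 [ 588.7 -372.6   51.7] 25.545409258356532 [-0.7 -0.3  0.2] [-0.33  0.66 -0.   -0.   -0.91  1.9 ]
```

View pics/w27o.png

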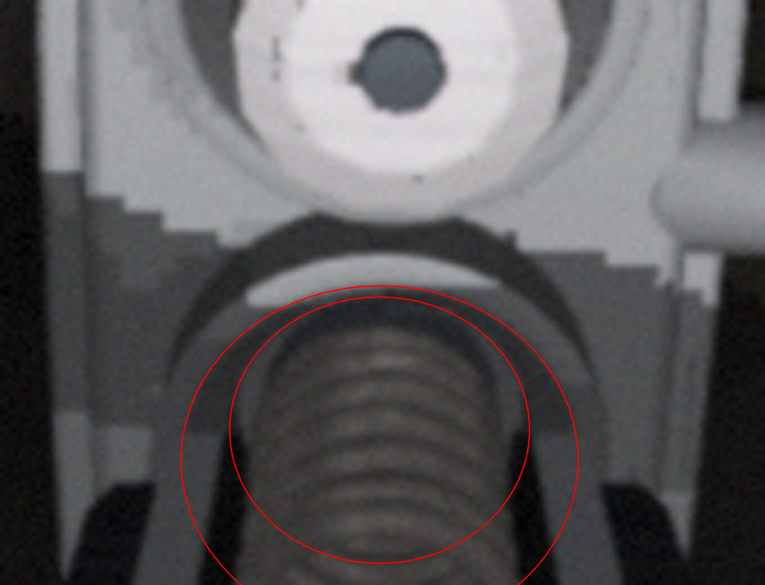

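The spring is in the straight part with no contact. Continuing down.

Request:
step_arm --pt "0 0 -0.005 0 0 0" --pt "0 0 -0.01 0 0 0" --pt "0 0 -0.01 0 0 0"

```text
clock: 28.28
position: [588.5, -372.5, 47.4]
ee_rot: [1.0, -0.001, -0.0, -0.0]
contact_force: [0.1, 0.7, -1.0]
gripper_width: 25.6
```

Request:
step_arm --pt "0 0 -0.0025 0 0 0" --pt "0 0 -0.0025 0 0 0"

```text
clock: 28.45
position: [588.7, -372.7, 46.7]
ee_rot: [1.0, -0.001, -0.0, -0.0]
contact_force: [0.3, -0.5, -0.7]
gripper_width: 25.6
```

Request:
step_arm --pt "0 0 -0.0025 0 0 0" --pt "0 0 -0.0025 0 0 0"

```text
clock: 28.62
position: [588.8, -372.7, 45.8]
ee_rot: [1.0, -0.001, 0.0, -0.0]
contact_force: [-0.5, -0.0, 0.2]
gripper_width: 25.3
```

Request:
step_arm --pt "0 0 -0.0025 0 0 0" --pt "0 0 -0.0025 0 0 0"

```text
clock: 28.78
position: [588.8, -372.7, 45.8]
ee_rot: [1.0, -0.001, 0.0, 0.0]
contact_force: [-0.1, 1.0, 4.1]
gripper_width: 25.2
```

TCP is 45.8 at contact, against 45.6 expected, so the spring is home. Releasing.

Request:
step_arm --pt "0 0 0.002 0 0 0" --pt "0 0 0.002 0 0 0"

```text
clock: 28.95
position: [588.9, -372.7, 45.7]
ee_rot: [1.0, -0.001, 0.0, 0.0]
contact_force: [0.1, 0.9, 2.1]
gripper_width: 25.4
```

Request:
step_arm --pt "0 0 0 0 0 0" --pt "0 0 0 0 0 0" --pt "0 0 0 0 0 0" --pt "0 0 0 0 0 0" --pt "0 0 0.03 0 0 0" --pt "0 0 0.1 0 0 0" --pt "0 0 0.2 0 0 0" --pt "-0.08 0 0.3 0 0 0" --pt "-0.18 0 0.3 0 0 0" --pt "-0.2 0 0.3 0 0 0" --pt "-0.2 0 0.3 0 0 0" --jaw 0.2

```text
clock: 29.87
position: [506.4, -372.9, 168.9]
ee_rot: [1.0, -0.002, 0.001, 0.0]
contact_force: [0.1, 0.6, -1.0]
gripper_width: 51.2
```

```bash
python3 snap.py w28 160,60,500,330
python3 - <<'E'
from h import *
d=np.load("pics/w28.npy",allow_pickle=True).item()
b,_=fit(d,(588,-372.6),[(14,64)],True,R=5);print(b)
overlay(d,[((b[0],b[1],64),14)],(240,60,410,190),4.5,"pics/w28o.png",True)
s=arm.get_image("scene"); overlay(s,[],(200,100,600,380),2,"pics/s28.png",False)
u,v=proj(s,[587.3,-372.6,45]).astype(int)
overlay(s,[((586.5,-372.7,64),14)],(u-50,v-50,u+50,v+40),6,"pics/s28b.png",False)
E
```

```text
29.9167 [ 507.9 -373.1  168. ] 51.24943564118609 [ 0.5 -0.2 -0.5] [-0.38  0.44 -0.07  0.   -1.06  1.94]
[ 587.3 -372.6]
```

View pics/w28o.png

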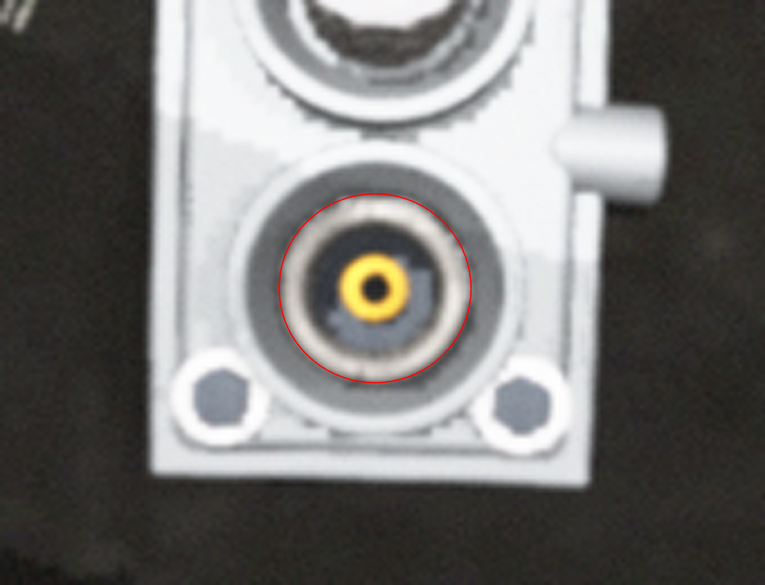

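View pics/s28.png

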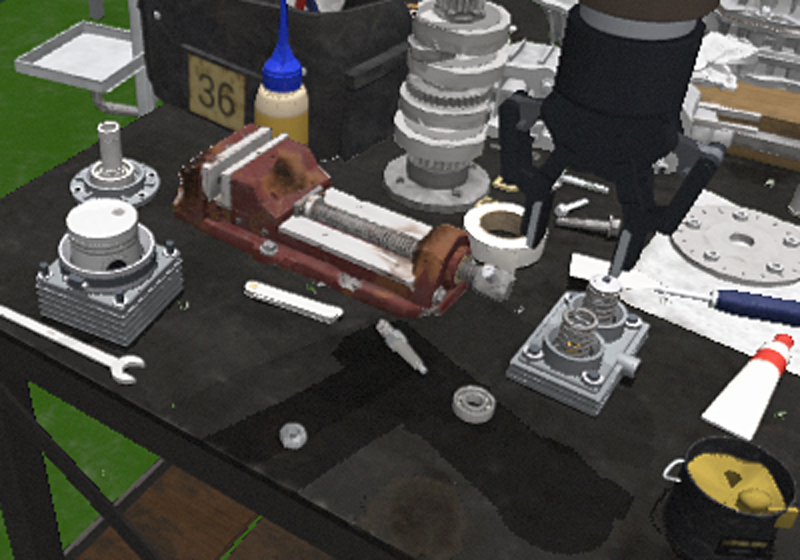

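View pics/s28b.png

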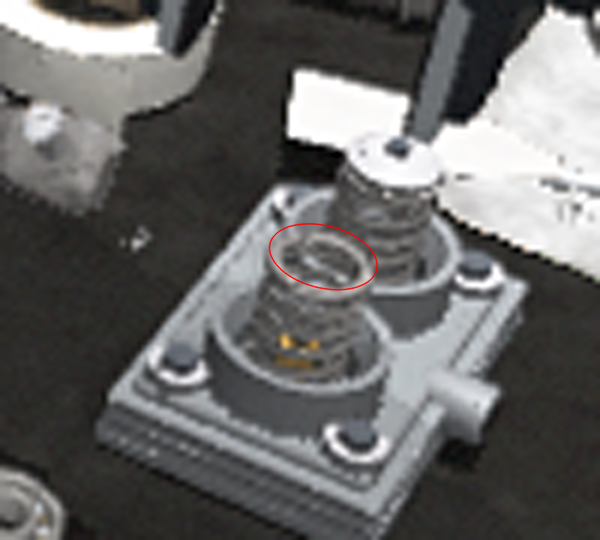

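Run:
```python
from h import *
s=arm.get_image("scene")
b,_=fit(s,(434,9.6),[(43,68)],False,R=5); print(b)
u,v=proj(s,[434,9.6,75]).astype(int)
overlay(s,[((b[0],b[1],68),43),((b[0]-1,b[1],100),31)],(u-45,v-45,u+45,v+45),4.4,"pics/a.png",False)
u,v=proj(s,[587,147,50]).astype(int)
overlay(s,[((586,147.3,26),23.5),((586,147.3,78),12)],(u-45,v-45,u+45,v+45),4.4,"pics/b.png",False)
cv2.imwrite("pics/f.png",np.hstack([cv2.imread("pics/a.png"),cv2.imread("pics/b.png")]))
```

```text
[430.    7.2]
```

View pics/f.png

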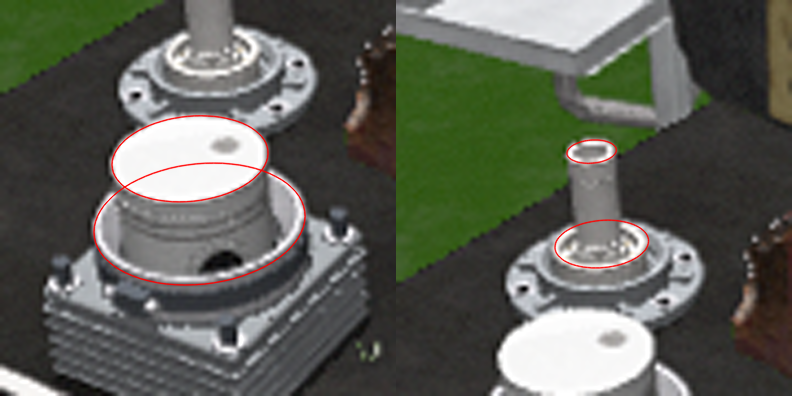

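The overlays agree: piston crown at z 100, bearing top at z 26 and sleeve top at z 78. The gripper is clear of everything, so I'm handing in.

```bash
python3 -c "
from bench import arm
print(arm.job_done())"
```

```text
the job is handed in; nothing more can be done
None
```

All four parts are in place and the job is handed in, at about 30 s on the robot clock. The larger bearing lies in the carrier with the sleeve standing on its middle. The piston stands crown up in the ring compressor, and the valve spring stands in the empty head pocket. Each was lowered until it touched, eased off and then released. The highest wrist-force reading I saw was about 25 N.

**Seating heights (measured TCP):** they match the nominal values for every part: bearing 12.0 mm, sleeve 26.0, piston 46.0 and spring 22.2 (22 nominal).

**Final pictures:** all four parts are upright. The projected circles fit the bearing top at z 26, the sleeve top at 78, the piston crown at 100 and the spring top at 64. The gripper touches nothing.

**Checks that disagreed:**
- **Circle fits:** the automatic fit failed on the sleeve top after I released it, and was unclear on the bearing in the carrier because of low contrast. I judged both from enlarged crops and the scene overlay instead.
- **Barrel position:** the first fit was about 2 mm off; I corrected it on approach.
- **Spring offset:** while I held the spring over its pocket, the wrist and scene views disagreed by a few mm. I shifted it 1.6 mm, it went down with no side force, and it now sits centred.
- **Calibration:** the scene and top cameras read 1–4 mm off the wrist camera.

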